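# Put the objectives and filter cubes back in their marked holders

## Robot

A 6-joint arm with a two-finger parallel gripper is mounted at the origin on the work surface. World frame = base frame: x ahead of the robot, y to its left, z up, the work surface at z = 0. Lengths are in mm, angles in rad, forces in N, time in s.
With the tool pointing down it reaches from about 350 to 975 mm from the base axis. Payload 7.1 kg.
Tool frame: the origin (TCP) lies on the mounting face of the last link; the fingertips stand 182 mm ahead of it and the grasp point (between the pads) lies 163 mm ahead of it (ctrl.tcp_to_tips is the distance from the TCP to the fingertips, in mm); z points along the fingers, y is the direction in which the jaws open and shut (so a half turn about z gives the same grasp; the last joint's range is limited). The gripper opens to 88 mm and grips with 3 to 60 N. Pads are 20 mm wide; open, the fingers measure 115 mm over their backs; the gripper's body (75 mm by 178 mm) begins 61 mm behind the grasp point.
Start: joints at [1.266, 0.423, 1.63, -0, 1.089, -0.019], TCP at [176.172, 599.641, 404.675] pointing down, gripper open.
Joint ranges: [-3, 3], [-0.9, 2.11], [0.09, 2.58], [-1.31, 4.45], [0.11, 2.69], [-2.54, 2.54]. Speed limits (rad/s): [2.39, 2.39, 3.01, 3.14, 3.14, 3.14].

## Interface

Orientations are given as a rotation vector (axis times angle).
In Python, from workcell import ctrl gives the robot as it stands. The module is installed in compiled form; this text tells all that it offers.
- The arm moves only by the tool send_rows, never from a script. Its argument "commands" is a list of rows, each an object with "translation": the shift along the world's x, y, z normalised to -1 to 1, where 1 is 0.1 m, a list of three; "twist": the turn, a rotation vector about the world's x, y, z normalised to -1 to 1, where 1 is 0.5 rad, a list of three. A call has exactly 10 rows; each row is the pose to reach, as a shift and turn from the pose commanded when the call began; what a row does not reach only later rows make up. A row lasts 1/10 s, in which the tool goes at most 50 mm and 8.59 degrees, less where a joint would pass 70% of its speed; a pose out of reach is approached as far as the arm can. A call with a number of a shift or a turn outside -1 to 1 is refused whole. A call with a gripper value outside its range is refused whole. "grip" is the closure, from -1 (fully open) to 1 (shut), set as the call begins (left out, the last holds). The fingers move at their own pace and stop on an object; the grip force is fixed at half the most. Time passes only in rows, so rows that repeat a pose let the fingers close, or fill a call up. It gives the time, the measured TCP pose, the force and the opening at its end, in the units of the state.
- ctrl.get_obs(): the state, without advancing time (a new reading comes with each control period).
- ctrl.get_image(name): name is "side" or "top"; returns a dict with "img" (480x640x3 uint8, red, green, blue), "intrinsics" (3x3 intrinsics, pixels), "dist" ([k1, k2, p1, p2, k3] as OpenCV has them; the pictures are not rectified), "cam_to_world" (4x4, takes a point from camera to world coordinates). Camera axes: x right, y down, z forward; pixel columns grow to the right and rows downward; lengths in mm; the calibration is good to about 2 mm. A picture is of the moment at which its call begins. There is no depth.
- ctrl.close_job(): hands the job in, once; it reports no verdict.
The state is a dict: "t": time; "qpos": joint angles; "qvel": joint speeds; "joint_torque": joint torques, N m; "ee_pos": TCP position; "orientation": TCP orientation; "ft_force": force on the tool from outside, world axes, zero at the start; "moment": the same for the moment, N m; "width": finger opening in mm.
Only numpy, scipy, OpenCV 4.12 (cv2) and the standard library are available. Lean on these libraries where they do the work, as an engineer would, in place of code of your own. Each camera call takes 0.05 s, during which the arm holds its last target. There are 200 camera calls.

## Task

The imaging session is over: put the two objective lenses and the two filter cubes back in their holders, each lens in the round holder and each cube in the rectangular holder of its own colour (that of the lens's band or the cube's window), standing upright and fully down on the holder's floor. Turn each cube so that its long side lies along the long side of its holder, either way round. Set the parts down gently, never dropping or tipping them, and leave the little petri dish and the amber bottle where they are.

Things in the scene. Friction and masses are not known exactly. Their poses are not given: they have to be found in the camera images.
- red_lens_mid (a point): Microscope objective lens with a red band: a satin metal barrel, 34 mm in diameter and straight-sided up to 44 mm, standing upright on its flat foot; above it a narrower black nose (23 mm in diameter) up to 64 mm in all. A red band runs round the top of the barrel and shows from above as a red ring round the black nose. About 200 g. The point is at the centre of the lens, 32 mm above its underside; z points up along its axis.
- blue_lens_mid (a point): Microscope objective lens with a blue band: a satin metal barrel, 34 mm in diameter and straight-sided up to 44 mm, standing upright on its flat foot; above it a narrower black nose (23 mm in diameter) up to 64 mm in all. A blue band runs round the top of the barrel and shows from above as a blue ring round the black nose. About 200 g. The point is at the centre of the lens, 32 mm above its underside; z points up along its axis.
- red_cube_mid (a point): Fluorescence filter cube with a red window: an upright black block 46 mm (its x) by 36 mm (its y) by 56 mm high (its z), with a round red window 30 mm in diameter on top and small red windows on its two x faces. About 150 g. The point is at the centre of the block, 28 mm above its underside.
- blue_cube_mid (a point): Fluorescence filter cube with a blue window: an upright black block 46 mm (its x) by 36 mm (its y) by 56 mm high (its z), with a round blue window 30 mm in diameter on top and small blue windows on its two x faces. About 150 g. The point is at the centre of the block, 28 mm above its underside.
- red_round_holder: Round red lens holder, fixed to the bench: a shallow red dish 62 mm in outside diameter with a black disc in the middle. Its floor is 3 mm above the bench; its rim is 6 mm wide and 8 mm high above the bench, 50 mm in inside diameter. Origin at the centre of its underside, z up.
- blue_round_holder: Round blue lens holder, fixed to the bench: a shallow blue dish 62 mm in outside diameter with a black disc in the middle. Its floor is 3 mm above the bench; its rim is 6 mm wide and 8 mm high above the bench, 50 mm in inside diameter. Origin at the centre of its underside, z up.
- red_square_holder: Rectangular red filter cube holder, fixed to the bench: a shallow red tray 74 mm (its x) by 64 mm (its y) outside with a black rectangle in the middle that shows how the cube stands (long side along x). Its floor is 3 mm above the bench; its rim is 6 mm wide and 8 mm high above the bench, 62 by 52 mm inside. Origin at the centre of its underside, z up.
- blue_square_holder: Rectangular blue filter cube holder, fixed to the bench: a shallow blue tray 74 mm (its x) by 64 mm (its y) outside with a black rectangle in the middle that shows how the cube stands (long side along x). Its floor is 3 mm above the bench; its rim is 6 mm wide and 8 mm high above the bench, 62 by 52 mm inside. Origin at the centre of its underside, z up.
- oil_bottle: Bystander: a small closed amber bottle with a white cap, 38 mm in diameter, 65 mm high, standing loose on the bench. Origin at the centre of its underside.
- petri_dish: Bystander: a small closed pale petri dish, 35 mm in diameter and 12 mm high, lying loose on the bench among the parts. Origin at the centre of its underside.

How it is judged (in metres and radians):
At the end, for the whole second after the job is handed in: Each lens in the round, each cube in the rectangular holder of its colour: centre within 12 mm of the holder's, underside on its floor (within 2.5 mm), upright within 0.06 rad, cubes' long sides within 0.2 rad of their holders' (either way round); all released and at rest (horizontal distance between red_lens_mid and red_round_holder below 0.012 m and z of red_lens_mid in the frame of red_round_holder below 0.0375 m and angle between each of red_lens_mid, blue_lens_mid, red_cube_mid, blue_cube_mid's own z axis and vertical below 0.06 rad and linear speed of each of red_lens, blue_lens, red_cube, blue_cube below 0.02 m/s and angular speed of each of red_lens, blue_lens, red_cube, blue_cube below 0.2 rad/s and horizontal distance between blue_lens_mid and blue_round_holder below 0.012 m and z of blue_lens_mid in the frame of blue_round_holder below 0.0375 m and horizontal distance between red_cube_mid and red_square_holder below 0.012 m and z of red_cube_mid in the frame of red_square_holder below 0.0335 m and angle between the x axis of red_cube_mid and the x axis of red_square_holder, either way round below 0.2 rad and horizontal distance between blue_cube_mid and blue_square_holder below 0.012 m and z of blue_cube_mid in the frame of blue_square_holder below 0.0335 m and angle between the x axis of blue_cube_mid and the x axis of blue_square_holder, either way round below 0.2 rad); the robot touches nothing.
It fails at once if a lens or cube is tipped over (angle between any of red_lens_mid, blue_lens_mid, red_cube_mid, blue_cube_mid's own z axis and vertical above 0.6 rad).
It fails at once if a lens or cube is dropped (out of the fingers and faster than 0.5 m/s, a fall of about 13 mm) ((contact force between red_lens and the fingers below 0.05 N and linear speed of red_lens above 0.5 m/s) or (contact force between blue_lens and the fingers below 0.05 N and linear speed of blue_lens above 0.5 m/s) or (contact force between red_cube and the fingers below 0.05 N and linear speed of red_cube above 0.5 m/s) or (contact force between blue_cube and the fingers below 0.05 N and linear speed of blue_cube above 0.5 m/s)).
It fails at once if the petri dish is moved by more than 20 mm (distance of petri_dish from where it was at the start of the episode above 0.02 m).
It fails at once if the amber bottle is moved by more than 20 mm (distance of oil_bottle from where it was at the start of the episode above 0.02 m).
It also fails if it takes over 112 s, if anything falls off the work surface, if the arm or the gripper's body presses on something with over 40 N, if the wrist force passes 120 N, or if a joint passes its speed limit or range.

## Working session

There is one attempt and no reset: what is moved stays moved. The work goes in short steps, Python scripts to look and compute and a tool call to move; the robot and the scene stay as the last step left them, time stands still between calls to the robot, and variables do not carry over. Pictures are saved under pics/ and viewed, about 12 in all and at most 16, crops included, and the job is handed in when it is done.

Besides the shell and the picture viewer there is one more tool, called after ">>>" as name(argument=value, ...), one argument or row to a line, values as JSON. send_rows: Moves the arm, as the interface text tells. Its arguments: {"type":"object","properties":{"commands":{"type":"array","items":{"type":"object","properties":{"translation":{"type":"array","items":{"type":"number"}},"twist":{"type":"array","items":{"type":"number"}}}}},"grip":{"type":"number"}},"required":["commands"]}

```bash
mkdir -p pics; python3 - <<'E'
from workcell import ctrl
import cv2,numpy as np
o=ctrl.get_obs();print(o)
for n in("top","side"):
    d=ctrl.get_image(n);cv2.imwrite(f"pics/{n}0.png",d["img"][:,:,::-1]);print(n,d["intrinsics"],d["dist"],np.round(d["cam_to_world"],3))
E
```

```text
{'t': 0.0, 'qpos': array([ 1.26603754e+00,  4.23870246e-01,  1.63068220e+00, -2.18347265e-05,
        1.08857314e+00, -1.90240225e-02]), 'qvel': array([ 0.0015017 , -0.00037262,  0.00078006,  0.00081773,  0.00040414,
        0.00064212]), 'joint_torque': array([ 1.42732515e-03, -5.44624472e+01, -2.73665321e+01,  6.42544683e-02,
        2.28116359e-02, -1.36364492e-04]), 'ee_pos': array([176.07502678, 599.40364416, 403.88617962]), 'orientation': array([-4.47257464e-01, -3.10936118e+00,  2.38116238e-03]), 'ft_force': array([-0.1943993 ,  0.08489749, -0.81302469]), 'moment': array([-0.0094002 , -0.05811449,  0.02949623]), 'width': 87.76620589045008}
top [[517.60959235   0.         308.89733556]
 [  0.         517.60959235 243.99767117]
 [  0.           0.           1.        ]] [-0.11244871  0.          0.          0.          0.        ] [[-9.000000e-03 -9.990000e-01  5.300000e-02  5.012170e+02]
 [-1.000000e+00  9.000000e-03 -8.000000e-03  1.268000e+00]
 [ 8.000000e-03 -5.400000e-02 -9.990000e-01  1.000099e+03]
 [ 0.000000e+00  0.000000e+00  0.000000e+00  1.000000e+00]]
side [[433.08541441   0.         315.36839524]
 [  0.         433.08541441 233.03483977]
 [  0.           0.           1.        ]] [-0.05573606  0.          0.          0.          0.        ] [[ 8.77000e-01 -3.33000e-01  3.46000e-01  2.78805e+02]
 [-4.80000e-01 -6.35000e-01  6.05000e-01 -4.76541e+02]
 [ 1.90000e-02 -6.97000e-01 -7.17000e-01  6.03767e+02]
 [ 0.00000e+00  0.00000e+00  0.00000e+00  1.00000e+00]]
```

View pics/top0.png

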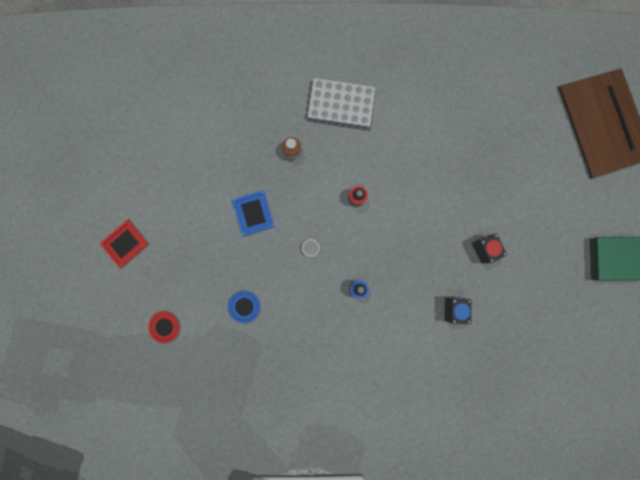

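View pics/side0.png

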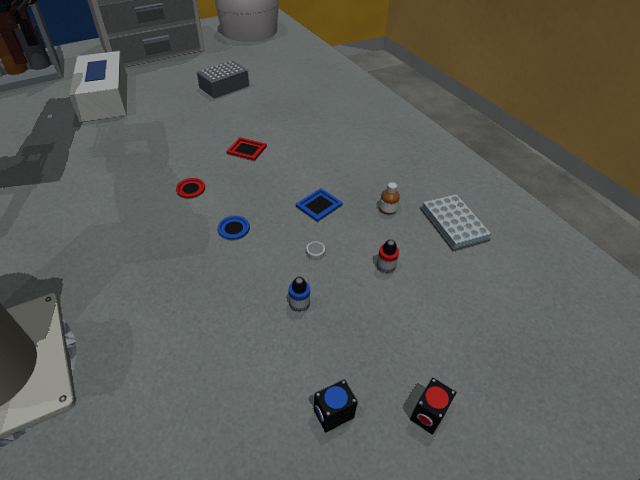

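```bash
cat > h.py <<'E'
import cv2,numpy as np
from workcell import ctrl
def cast(d,px,z):
    p=cv2.undistortPoints(np.array(px,float).reshape(-1,1,2),d["intrinsics"],np.array(d["dist"],float)).reshape(-1,2)
    T=np.array(d["cam_to_world"]);r=np.c_[p,np.ones(len(p))]@T[:3,:3].T
    return (T[:3,3]+r*((z-T[2,3])/r[:,2])[:,None])[:,:2]
def blobs(d,col,amin=25):
    h=cv2.cvtColor(d["img"],cv2.COLOR_RGB2HSV);H,S,V=[h[...,i].astype(int) for i in range(3)]
    m=(S>140)&(V>60)&((H>105)&(H<130) if col=="blue" else (H<6)|(H>174))
    cs,_=cv2.findContours(m.astype(np.uint8),cv2.RETR_EXTERNAL,cv2.CHAIN_APPROX_NONE)
    return [c.reshape(-1,2) for c in cs if cv2.contourArea(c)>amin]
def cen(c):
    M=cv2.moments(c.reshape(-1,1,2).astype(np.int32));return np.array([M["m10"],M["m01"]])/M["m00"]
E
python3 - <<'E'
from h import *
D={n:ctrl.get_image(n) for n in("top","side")}
for n,d in D.items():
  for col in("red","blue"):
    for c in blobs(d,col):
        p=cen(c);w8=cast(d,c,8).astype(np.float32)
        M=cv2.moments(w8.reshape(-1,1,2));r=cv2.minAreaRect(w8)
        print(n,col,p.round(1),cv2.contourArea(c),"z8",np.round([M["m10"]/M["m00"],M["m01"]/M["m00"]],1),"z44",cast(d,p,44).round(1),"z56",cast(d,p,56).round(1),"rect",np.round(r[0],1),np.round(r[1],1),round(r[2],1))
t=D["top"]["img"];s=D["side"]["img"]
def z(im,x,y,w=25): return cv2.resize(im[y-w:y+w,x-w:x+w],(260,260),interpolation=cv2.INTER_CUBIC)
im=np.vstack([np.hstack([z(t,488,249),z(t,459,311),z(t,358,196)]),np.hstack([z(s,433,405,32),z(s,335,405,32),z(t,359,289)])])
cv2.imwrite("pics/z0.png",im[:,:,::-1])
E
```

```text
top red [163.4 326.9] 679.5 z8 [397.2 274. ] z44 [[401.  264.1]] z56 [[402.2 260.8]] rect [397.4 274.4] [57.5 56.3] 45.3
top red [493.6 247.7] 149.5 z8 [ 544.  -367.8] z44 [[ 542.4 -354.4]] z56 [[ 541.9 -349.9]] rect [ 543.4 -368.5] [28.3 27.4] 89.4
top red [123.5 243.3] 1103.5 z8 [558.8 353.4] z44 [[556.7 340.4]] z56 [[556.  336.2]] rect [558.8 353.5] [62.5 72.2] 40.0
top red [356.8 197.8] 68.0 z8 [ 643.1 -100.4] z44 [[638.  -96.7]] z56 [[636.2 -95.5]] rect [ 648.  -102.4] [30.1 31.8] 44.6
top blue [461.7 311.3] 171.0 z8 [ 421.5 -301.3] z44 [[ 424.4 -290.3]] z56 [[ 425.4 -286.7]] rect [ 422.1 -301. ] [29.2 29. ] 44.7
top blue [243.5 306.7] 696.0 z8 [435.4 119. ] z44 [[437.8 114.7]] z56 [[438.6 113.3]] rect [434.8 119.1] [55.6 57.3] 89.6
top blue [359. 289.] 211.0 z8 [ 467.2 -102.2] z44 [[468.4 -98.4]] z56 [[468.8 -97.2]] rect [ 467.2 -102.2] [30.7 30.6] 89.3
top blue [252.7 212.7] 1105.0 z8 [615.7 100.7] z44 [[611.4  97.1]] z56 [[610.1  95.9]] rect [615.6 100.7] [71.8 61.5] 16.2
side red [424.  419.9] 51.0 z8 [ 527.2 -356.2] z44 [[ 512.2 -363.5]] z56 [[ 507.2 -366. ]] rect [ 527.1 -
[... 450 characters left out ...]
4 [[539.4 298.4]] z56 [[533.8 281.7]] rect [556.7 349.2] [71.5 78.3] 39.6
side blue [335.6 397. ] 403.5 z8 [ 437.2 -269.7] z44 [[ 427.5 -282.4]] z56 [[ 424.3 -286.6]] rect [ 437.1 -269.7] [32.2 32.8] 61.6
side blue [299.2 293.3] 153.0 z8 [474.5 -85. ] z44 [[ 462.6 -108.9]] z56 [[ 458.6 -116.7]] rect [476.3 -80.5] [37.8 34.3] 62.2
side blue [233.1 227.2] 551.5 z8 [433.4 115.4] z44 [[423.7  79. ]] z56 [[420.6  67.1]] rect [432.8 115.1] [64.1 58.2] 67.5
side blue [318.8 204.1] 780.5 z8 [613.9  97.4] z44 [[592.8  61.7]] z56 [[586.1  50.2]] rect [613.4  97. ] [78.2 68.7] 15.9
side blue [95.4 70.3] 295.0 z8 [303.3 956.1] z44 [[301.2 866.9]] z56 [[300.7 838.1]] rect [303.7 956.6] [134.4  53.8] 78.5
```

View pics/z0.png

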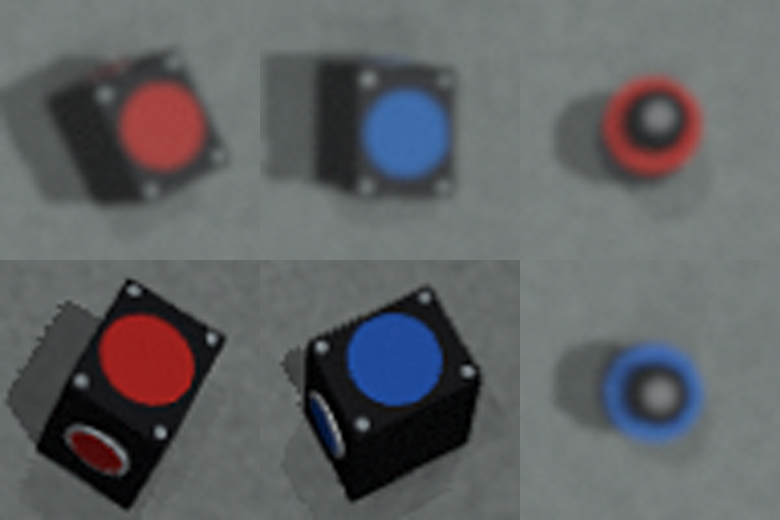

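The top view shows all eight items clearly. I'll start with the blue lens.

>>> send_rows(
  commands=[
    {"translation": [0.06,-0.1,-0.03],"twist": [0,0,0]},
    {"translation": [0.12,-0.2,-0.07],"twist": [0,0,0]},
    {"translation": [0.18,-0.3,-0.1],"twist": [0,0,0]},
    {"translation": [0.24,-0.4,-0.14],"twist": [0,0,0]},
    {"translation": [0.3,-0.5,-0.17],"twist": [0,0,0]},
    {"translation": [0.36,-0.6,-0.21],"twist": [0,0,0]},
    {"translation": [0.42,-0.7,-0.24],"twist": [0,0,0]},
    {"translation": [0.48,-0.8,-0.28],"twist": [0,0,0]},
    {"translation": [0.54,-0.9,-0.31],"twist": [0,0,0]},
    {"translation": [0.6,-1,-0.35],"twist": [0,0,0]},
  ],
  grip=-1,
)

```text
t: 1.2
ee_pos: [236.7, 498.8, 369.5]
orientation: [0.447, 3.109, 0.0]
ft_force: [-0.5, -0.4, 0.8]
width: 88.0
```

>>> send_rows(
  commands=[
    {"translation": [0.3,-0.5,-0.17]},
    {"translation": [0.6,-1,-0.35]},
    {"translation": [0.6,-1,-0.35]},
    {"translation": [0.6,-1,-0.35]},
    {"translation": [0.6,-1,-0.35]},
    {"translation": [0.6,-1,-0.35]},
    {"translation": [0.6,-1,-0.35]},
    {"translation": [0.6,-1,-0.35]},
    {"translation": [0.6,-1,-0.35]},
    {"translation": [0.6,-1,-0.35]},
  ],
)

```text
validation failed for argument at $.co...
```

>>> send_rows(
  commands=[
    {"translation": [0.06,-0.1,-0.03],"twist": [0,0,0]},
    {"translation": [0.12,-0.2,-0.07],"twist": [0,0,0]},
    {"translation": [0.18,-0.3,-0.1],"twist": [0,0,0]},
    {"translation": [0.24,-0.4,-0.14],"twist": [0,0,0]},
    {"translation": [0.3,-0.5,-0.17],"twist": [0,0,0]},
    {"translation": [0.36,-0.6,-0.21],"twist": [0,0,0]},
    {"translation": [0.42,-0.7,-0.24],"twist": [0,0,0]},
    {"translation": [0.48,-0.8,-0.28],"twist": [0,0,0]},
    {"translation": [0.54,-0.9,-0.31],"twist": [0,0,0]},
    {"translation": [0.6,-1,-0.35],"twist": [0,0,0]},
  ],
)

```text
t: 2.2
ee_pos: [296.7, 398.9, 334.5]
orientation: [0.447, 3.109, 0.0]
ft_force: [-0.4, -0.1, -0.6]
width: 87.6
```

>>> send_rows(
  commands=[
    {"translation": [0.06,-0.1,-0.03],"twist": [0,0,0]},
    {"translation": [0.12,-0.2,-0.07],"twist": [0,0,0]},
    {"translation": [0.18,-0.3,-0.1],"twist": [0,0,0]},
    {"translation": [0.24,-0.4,-0.14],"twist": [0,0,0]},
    {"translation": [0.3,-0.5,-0.17],"twist": [0,0,0]},
    {"translation": [0.36,-0.6,-0.21],"twist": [0,0,0]},
    {"translation": [0.42,-0.7,-0.24],"twist": [0,0,0]},
    {"translation": [0.48,-0.8,-0.28],"twist": [0,0,0]},
    {"translation": [0.54,-0.9,-0.31],"twist": [0,0,0]},
    {"translation": [0.6,-1,-0.35],"twist": [0,0,0]},
  ],
)

```text
t: 3.2
ee_pos: [356.7, 298.8, 299.5]
orientation: [0.447, 3.109, 0.0]
ft_force: [0.1, -0.6, 0.3]
width: 87.9
```

>>> send_rows(
  commands=[
    {"translation": [0.06,-0.1,0],"twist": [0,0,0]},
    {"translation": [0.12,-0.2,0],"twist": [0,0,0]},
    {"translation": [0.18,-0.3,0],"twist": [0,0,0]},
    {"translation": [0.24,-0.4,0],"twist": [0,0,0]},
    {"translation": [0.3,-0.5,0],"twist": [0,0,0]},
    {"translation": [0.36,-0.6,0],"twist": [0,0,0]},
    {"translation": [0.42,-0.7,0],"twist": [0,0,0]},
    {"translation": [0.48,-0.8,0],"twist": [0,0,0]},
    {"translation": [0.54,-0.9,0],"twist": [0,0,0]},
    {"translation": [0.6,-1,0],"twist": [0,0,0]},
  ],
)

```text
t: 4.2
ee_pos: [416.7, 198.8, 299.7]
orientation: [0.447, 3.11, 0.0]
ft_force: [0.9, -0.4, -0.1]
width: 88.4
```

>>> send_rows(
  commands=[
    {"translation": [0.02,-0.1,0],"twist": [0,0,0]},
    {"translation": [0.04,-0.2,0],"twist": [0,0,0]},
    {"translation": [0.06,-0.3,0],"twist": [0,0,0]},
    {"translation": [0.08,-0.4,0],"twist": [0,0,0]},
    {"translation": [0.1,-0.5,0],"twist": [0,0,0]},
    {"translation": [0.12,-0.6,0],"twist": [0,0,0]},
    {"translation": [0.14,-0.7,0],"twist": [0,0,0]},
    {"translation": [0.16,-0.8,0],"twist": [0,0,0]},
    {"translation": [0.18,-0.9,0],"twist": [0,0,0]},
    {"translation": [0.2,-1,0],"twist": [0,0,0]},
  ],
)

```text
t: 5.2
ee_pos: [436.3, 98.8, 299.7]
orientation: [0.447, 3.11, 0.0]
ft_force: [-0.1, -0.5, -0.5]
width: 87.7
```

>>> send_rows(
  commands=[
    {"translation": [0.02,-0.1,0],"twist": [0,0,0]},
    {"translation": [0.04,-0.2,0],"twist": [0,0,0]},
    {"translation": [0.06,-0.3,0],"twist": [0,0,0]},
    {"translation": [0.08,-0.4,0],"twist": [0,0,0]},
    {"translation": [0.1,-0.5,0],"twist": [0,0,0]},
    {"translation": [0.12,-0.6,0],"twist": [0,0,0]},
    {"translation": [0.14,-0.7,0],"twist": [0,0,0]},
    {"translation": [0.16,-0.8,0],"twist": [0,0,0]},
    {"translation": [0.18,-0.9,0],"twist": [0,0,0]},
    {"translation": [0.2,-1,0],"twist": [0,0,0]},
  ],
)

```text
t: 6.2
ee_pos: [456.3, -1.2, 299.7]
orientation: [0.447, 3.11, 0.0]
ft_force: [0.5, 0.8, -0.5]
width: 87.6
```

>>> send_rows(
  commands=[
    {"translation": [0.01,-0.1,0],"twist": [0,0,0]},
    {"translation": [0.03,-0.2,0],"twist": [0,0,0]},
    {"translation": [0.04,-0.3,0],"twist": [0,0,0]},
    {"translation": [0.05,-0.4,0],"twist": [0,0,0]},
    {"translation": [0.06,-0.5,0],"twist": [0,0,0]},
    {"translation": [0.08,-0.6,0],"twist": [0,0,0]},
    {"translation": [0.09,-0.7,0],"twist": [0,0,0]},
    {"translation": [0.1,-0.8,0],"twist": [0,0,0]},
    {"translation": [0.11,-0.9,0],"twist": [0,0,0]},
    {"translation": [0.12,-1,0],"twist": [0,0,0]},
  ],
)

```text
t: 7.2
ee_pos: [468.2, -101.2, 299.7]
orientation: [-0.447, -3.11, 0.0]
ft_force: [0.3, 0.4, 0.4]
width: 87.9
```

>>> send_rows(
  commands=[
    {"translation": [0,0,-0.06],"twist": [0,0,0]},
    {"translation": [0,0,-0.12],"twist": [0,0,0]},
    {"translation": [0,0,-0.18],"twist": [0,0,0]},
    {"translation": [0,0,-0.24],"twist": [0,0,0]},
    {"translation": [0,0,-0.29],"twist": [0,0,0]},
    {"translation": [0,0,-0.34],"twist": [0,0,0]},
    {"translation": [0,0,-0.38],"twist": [0,0,0]},
    {"translation": [0,0,-0.4],"twist": [0,0,0]},
    {"translation": [0,0,-0.4],"twist": [0,0,0]},
    {"translation": [0,0,-0.4],"twist": [0,0,0]},
  ],
)

```text
t: 8.2
ee_pos: [468.2, -100.4, 259.7]
orientation: [0.447, 3.109, -0.0]
ft_force: [0.1, 0.0, -0.2]
width: 88.2
```

```bash
python3 - <<'E'
from h import *
s=ctrl.get_image("side")["img"];t=ctrl.get_image("top")["img"]
a=cv2.resize(s[200:340,220:400],(540,420));cv2.imwrite("pics/a1.png",a[:,:,::-1])
E
```

```text
(no output)
```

View pics/a1.png

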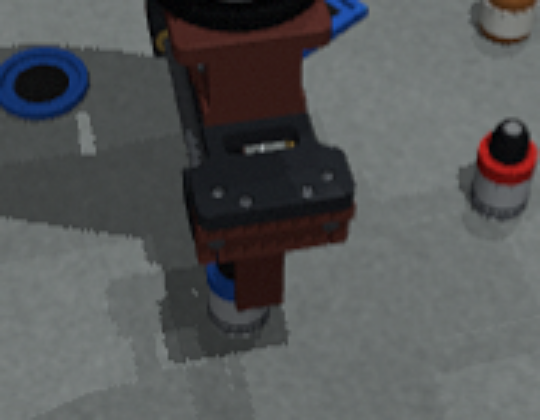

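The lens stands between the fingers, so I'll descend and grip.

>>> send_rows(
  commands=[
    {"translation": [0,0,-0.1],"twist": [0,0,0]},
    {"translation": [0,0,-0.2],"twist": [0,0,0]},
    {"translation": [0,0,-0.3],"twist": [0,0,0]},
    {"translation": [0,0,-0.4],"twist": [0,0,0]},
    {"translation": [0,0,-0.5],"twist": [0,0,0]},
    {"translation": [0,0,-0.57],"twist": [0,0,0]},
    {"translation": [0,0,-0.62],"twist": [0,0,0]},
    {"translation": [0,0,-0.65],"twist": [0,0,0]},
    {"translation": [0,0,-0.65],"twist": [0,0,0]},
    {"translation": [0,0,-0.65],"twist": [0,0,0]},
  ],
)

```text
t: 9.3
ee_pos: [468.3, -100.4, 194.8]
orientation: [0.447, 3.109, -0.0]
ft_force: [0.2, -0.4, 0.7]
width: 87.6
```

>>> send_rows(
  commands=[
    {"translation": [0,0,0],"twist": [0,0,0]},
    {"translation": [0,0,0],"twist": [0,0,0]},
    {"translation": [0,0,0],"twist": [0,0,0]},
    {"translation": [0,0,0],"twist": [0,0,0]},
    {"translation": [0,0,0],"twist": [0,0,0]},
    {"translation": [0,0,0],"twist": [0,0,0]},
    {"translation": [0,0,0],"twist": [0,0,0]},
    {"translation": [0,0,0],"twist": [0,0,0]},
    {"translation": [0,0,0],"twist": [0,0,0]},
    {"translation": [0,0,0],"twist": [0,0,0]},
  ],
  grip=1,
)

```text
t: 10.3
ee_pos: [468.2, -100.3, 194.7]
orientation: [0.447, 3.11, 0.0]
ft_force: [0.9, 1.1, -0.7]
width: 33.6
```

>>> send_rows(
  commands=[
    {"translation": [0,0,0.03],"twist": [0,0,0]},
    {"translation": [0,0,0.08],"twist": [0,0,0]},
    {"translation": [0,0,0.15],"twist": [0,0,0]},
    {"translation": [0,0.02,0.23],"twist": [0,0,0]},
    {"translation": [0,0.04,0.31],"twist": [0,0,0]},
    {"translation": [0,0.06,0.39],"twist": [0,0,0]},
    {"translation": [0,0.09,0.46],"twist": [0,0,0]},
    {"translation": [0,0.12,0.52],"twist": [0,0,0]},
    {"translation": [0,0.16,0.57],"twist": [0,0,0]},
    {"translation": [0,0.2,0.6],"twist": [0,0,0]},
  ],
)

```text
t: 11.3
ee_pos: [468.2, -80.0, 255.2]
orientation: [0.447, 3.109, 0.0]
ft_force: [0.5, -0.6, -1.5]
width: 33.4
```

>>> send_rows(
  commands=[
    {"translation": [-0.02,0.1,0],"twist": [0,0,0]},
    {"translation": [-0.04,0.2,0],"twist": [0,0,0]},
    {"translation": [-0.06,0.3,0],"twist": [0,0,0]},
    {"translation": [-0.08,0.4,0],"twist": [0,0,0]},
    {"translation": [-0.1,0.5,0],"twist": [0,0,0]},
    {"translation": [-0.12,0.6,0],"twist": [0,0,0]},
    {"translation": [-0.14,0.7,0],"twist": [0,0,0]},
    {"translation": [-0.16,0.8,0],"twist": [0,0,0]},
    {"translation": [-0.18,0.9,0],"twist": [0,0,0]},
    {"translation": [-0.2,1,0],"twist": [0,0,0]},
  ],
)

```text
t: 12.3
ee_pos: [448.0, 20.5, 254.7]
orientation: [0.447, 3.11, -0.0]
ft_force: [0.2, 0.0, -0.8]
width: 33.4
```

>>> send_rows(
  commands=[
    {"translation": [-0.02,0.11,0],"twist": [0,0,0]},
    {"translation": [-0.04,0.24,0],"twist": [0,0,0]},
    {"translation": [-0.06,0.37,0],"twist": [0,0,0]},
    {"translation": [-0.08,0.5,0],"twist": [0,0,0]},
    {"translation": [-0.1,0.63,0],"twist": [0,0,0]},
    {"translation": [-0.12,0.76,0],"twist": [0,0,0]},
    {"translation": [-0.14,0.88,-0.05],"twist": [0,0,0]},
    {"translation": [-0.14,0.97,-0.15],"twist": [0,0,0]},
    {"translation": [-0.14,0.98,-0.2],"twist": [0,0,0]},
    {"translation": [-0.14,0.98,-0.2],"twist": [0,0,0]},
  ],
)

```text
t: 13.3
ee_pos: [433.8, 117.8, 233.5]
orientation: [-0.446, -3.108, 0.001]
ft_force: [0.1, 0.1, -2.9]
width: 33.2
```

```bash
python3 - <<'E'
from h import *
s=ctrl.get_image("side")["img"]
a=cv2.resize(s[160:280,160:320],(640,480));cv2.imwrite("pics/a2.png",a[:,:,::-1])
E
```

```text
(no output)
```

View pics/a2.png

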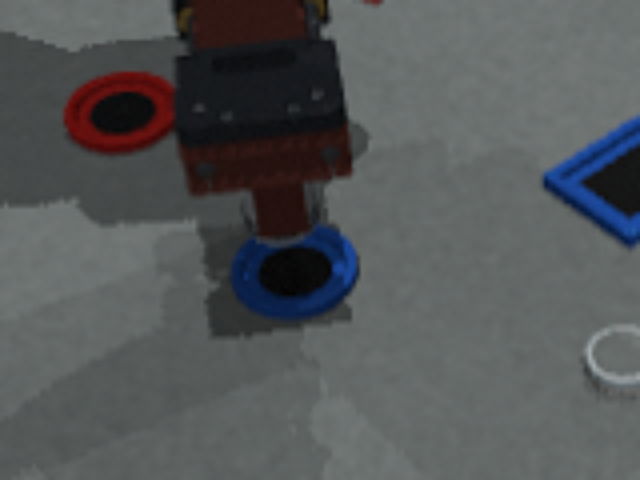

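The lens is above the blue holder once perspective is allowed for: finger column 284 and holder column 295 in the crop, with about 10 px of that due to height. Lowering it now.

>>> send_rows(
  commands=[
    {"translation": [0,0,-0.06],"twist": [0,0,0]},
    {"translation": [0,0,-0.13],"twist": [0,0,0]},
    {"translation": [0,0,-0.2],"twist": [0,0,0]},
    {"translation": [0,0,-0.26],"twist": [0,0,0]},
    {"translation": [0,0,-0.31],"twist": [0,0,0]},
    {"translation": [0,0,-0.34],"twist": [0,0,0]},
    {"translation": [0,0,-0.36],"twist": [0,0,0]},
    {"translation": [0,0,-0.37],"twist": [0,0,0]},
    {"translation": [0,0,-0.37],"twist": [0,0,0]},
    {"translation": [0,0,-0.37],"twist": [0,0,0]},
  ],
)

```text
t: 14.35
ee_pos: [434.3, 117.7, 197.8]
orientation: [0.447, 3.109, 0.0]
ft_force: [-0.5, 0.7, -1.7]
width: 33.8
```

>>> send_rows(
  commands=[
    {"translation": [0,0,0],"twist": [0,0,0]},
    {"translation": [0,0,0],"twist": [0,0,0]},
    {"translation": [0,0,0],"twist": [0,0,0]},
    {"translation": [0,0,0],"twist": [0,0,0]},
    {"translation": [0,0,0],"twist": [0,0,0]},
    {"translation": [0,0,0],"twist": [0,0,0]},
    {"translation": [0,0,0],"twist": [0,0,0]},
    {"translation": [0,0,0],"twist": [0,0,0]},
    {"translation": [0,0,0],"twist": [0,0,0]},
    {"translation": [0,0,0],"twist": [0,0,0]},
  ],
  grip=-1,
)

```text
t: 15.35
ee_pos: [434.2, 117.7, 197.7]
orientation: [-0.447, -3.11, 0.0]
ft_force: [0.5, -0.1, -0.2]
width: 88.1
```

>>> send_rows(
  commands=[
    {"translation": [0,0,0.05],"twist": [0,0,0]},
    {"translation": [0,0,0.12],"twist": [0,0,0]},
    {"translation": [0,0,0.2],"twist": [0,0,0]},
    {"translation": [0,0,0.3],"twist": [0,0,0]},
    {"translation": [0,0,0.4],"twist": [0,0,0]},
    {"translation": [0,0,0.5],"twist": [0,0,0]},
    {"translation": [0,0,0.6],"twist": [0,0,0]},
    {"translation": [0,0,0.7],"twist": [0,0,0]},
    {"translation": [0,0,0.8],"twist": [0,0,0]},
    {"translation": [0,0,0.85],"twist": [0,0,0]},
  ],
)

```text
t: 16.35
ee_pos: [434.4, 117.7, 283.8]
orientation: [0.447, 3.108, 0.001]
ft_force: [-0.2, -0.3, -0.1]
width: 87.9
```

>>> send_rows(
  commands=[
    {"translation": [0.07,-0.08,0],"twist": [0,0,0]},
    {"translation": [0.14,-0.16,0],"twist": [0,0,0]},
    {"translation": [0.21,-0.24,0],"twist": [0,0,0]},
    {"translation": [0.28,-0.32,0],"twist": [0,0,0]},
    {"translation": [0.35,-0.4,0],"twist": [0,0,0]},
    {"translation": [0.42,-0.48,0],"twist": [0,0,0]},
    {"translation": [0.49,-0.56,0],"twist": [0,0,0]},
    {"translation": [0.56,-0.64,0],"twist": [0,0,0]},
    {"translation": [0.63,-0.72,0],"twist": [0,0,0]},
    {"translation": [0.7,-0.8,0],"twist": [0,0,0]},
  ],
)

```text
t: 17.35
ee_pos: [504.8, 37.0, 282.7]
orientation: [0.447, 3.11, -0.0]
ft_force: [0.7, 0.6, -0.2]
width: 88.1
```

>>> send_rows(
  commands=[
    {"translation": [0.07,-0.08,0],"twist": [0,0,0]},
    {"translation": [0.14,-0.16,0],"twist": [0,0,0]},
    {"translation": [0.21,-0.24,0],"twist": [0,0,0]},
    {"translation": [0.28,-0.32,0],"twist": [0,0,0]},
    {"translation": [0.35,-0.4,0],"twist": [0,0,0]},
    {"translation": [0.42,-0.48,0],"twist": [0,0,0]},
    {"translation": [0.49,-0.56,0],"twist": [0,0,0]},
    {"translation": [0.56,-0.64,0],"twist": [0,0,0]},
    {"translation": [0.63,-0.72,0],"twist": [0,0,0]},
    {"translation": [0.7,-0.8,0],"twist": [0,0,0]},
  ],
)

```text
t: 18.35
ee_pos: [574.7, -43.0, 282.6]
orientation: [-0.447, -3.11, -0.0]
ft_force: [0.5, 0.8, -0.2]
width: 87.7
```

>>> send_rows(
  commands=[
    {"translation": [0.09,-0.08,0],"twist": [0,0,0]},
    {"translation": [0.18,-0.16,0],"twist": [0,0,0]},
    {"translation": [0.27,-0.23,0],"twist": [0,0,0]},
    {"translation": [0.36,-0.31,0],"twist": [0,0,0]},
    {"translation": [0.45,-0.38,0],"twist": [0,0,0]},
    {"translation": [0.54,-0.46,-0.05],"twist": [0,0,0]},
    {"translation": [0.62,-0.54,-0.1],"twist": [0,0,0]},
    {"translation": [0.67,-0.57,-0.15],"twist": [0,0,0]},
    {"translation": [0.69,-0.58,-0.2],"twist": [0,0,0]},
    {"translation": [0.69,-0.58,-0.2],"twist": [0,0,0]},
  ],
)

```text
t: 19.35
ee_pos: [642.9, -100.3, 261.4]
orientation: [-0.447, -3.108, -0.0]
ft_force: [0.1, -0.1, -0.8]
width: 87.7
```

```bash
python3 - <<'E'
from h import *
s=ctrl.get_image("side")["img"]
a=cv2.resize(s[160:320,200:430],(690,480));cv2.imwrite("pics/a3.png",a[:,:,::-1])
E
```

```text
(no output)
```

View pics/a3.png

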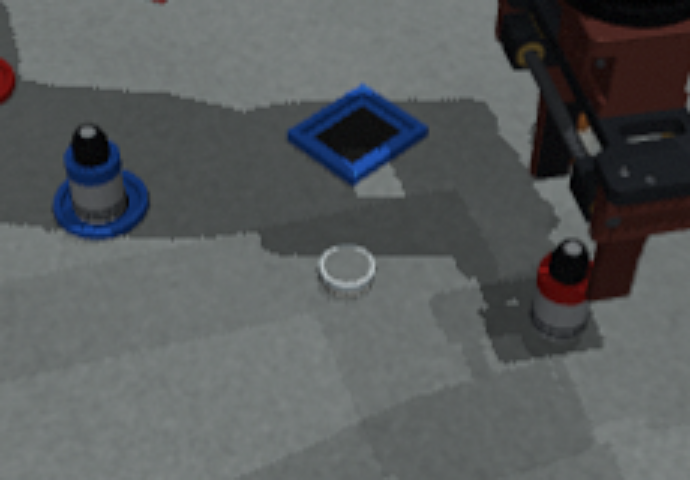

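>>> send_rows(
  commands=[
    {"translation": [0,0,-0.1],"twist": [0,0,0]},
    {"translation": [0,0,-0.2],"twist": [0,0,0]},
    {"translation": [0,0,-0.3],"twist": [0,0,0]},
    {"translation": [0,0,-0.4],"twist": [0,0,0]},
    {"translation": [0,0,-0.5],"twist": [0,0,0]},
    {"translation": [0,0,-0.58],"twist": [0,0,0]},
    {"translation": [0,0,-0.64],"twist": [0,0,0]},
    {"translation": [0,0,-0.68],"twist": [0,0,0]},
    {"translation": [0,0,-0.68],"twist": [0,0,0]},
    {"translation": [0,0,-0.68],"twist": [0,0,0]},
  ],
)

```text
t: 20.4
ee_pos: [643.3, -100.4, 194.8]
orientation: [0.447, 3.109, -0.0]
ft_force: [-0.2, 0.1, 0.1]
width: 87.7
```

>>> send_rows(
  commands=[
    {"translation": [0,0,0],"twist": [0,0,0]},
    {"translation": [0,0,0],"twist": [0,0,0]},
    {"translation": [0,0,0],"twist": [0,0,0]},
    {"translation": [0,0,0],"twist": [0,0,0]},
    {"translation": [0,0,0],"twist": [0,0,0]},
    {"translation": [0,0,0],"twist": [0,0,0]},
    {"translation": [0,0,0],"twist": [0,0,0]},
    {"translation": [0,0,0],"twist": [0,0,0]},
    {"translation": [0,0,0],"twist": [0,0,0]},
    {"translation": [0,0,0],"twist": [0,0,0]},
  ],
  grip=1,
)

```text
t: 21.4
ee_pos: [643.2, -100.3, 194.7]
orientation: [-0.447, -3.11, -0.0]
ft_force: [-0.6, 1.0, 0.5]
width: 33.3
```

>>> send_rows(
  commands=[
    {"translation": [0,0,0.04],"twist": [0,0,0]},
    {"translation": [0,0,0.1],"twist": [0,0,0]},
    {"translation": [0,0,0.18],"twist": [0,0,0]},
    {"translation": [0,0,0.27],"twist": [0,0,0]},
    {"translation": [0,0,0.36],"twist": [0,0,0]},
    {"translation": [0,0,0.45],"twist": [0,0,0]},
    {"translation": [0,0,0.54],"twist": [0,0,0]},
    {"translation": [0,0,0.63],"twist": [0,0,0]},
    {"translation": [0,0,0.72],"twist": [0,0,0]},
    {"translation": [0,0,0.8],"twist": [0,0,0]},
  ],
)

```text
t: 22.4
ee_pos: [643.2, -100.4, 275.6]
orientation: [0.447, 3.109, -0.0]
ft_force: [0.3, -0.1, -2.4]
width: 33.3
```

>>> send_rows(
  commands=[
    {"translation": [-0.06,0.09,0],"twist": [0,0,0]},
    {"translation": [-0.12,0.18,0],"twist": [0,0,0]},
    {"translation": [-0.18,0.28,0],"twist": [0,0,0]},
    {"translation": [-0.25,0.37,0],"twist": [0,0,0]},
    {"translation": [-0.31,0.46,0],"twist": [0,0,0]},
    {"translation": [-0.37,0.56,0],"twist": [0,0,0]},
    {"translation": [-0.43,0.65,0],"twist": [0,0,0]},
    {"translation": [-0.5,0.74,0],"twist": [0,0,0]},
    {"translation": [-0.56,0.84,0],"twist": [0,0,0]},
    {"translation": [-0.62,0.93,0],"twist": [0,0,0]},
  ],
)

```text
t: 23.4
ee_pos: [580.6, -6.5, 274.7]
orientation: [-0.447, -3.11, -0.0]
ft_force: [0.1, -0.7, -1.4]
width: 33.5
```

>>> send_rows(
  commands=[
    {"translation": [-0.06,0.09,0],"twist": [0,0,0]},
    {"translation": [-0.12,0.18,0],"twist": [0,0,0]},
    {"translation": [-0.18,0.28,0],"twist": [0,0,0]},
    {"translation": [-0.25,0.37,0],"twist": [0,0,0]},
    {"translation": [-0.31,0.46,0],"twist": [0,0,0]},
    {"translation": [-0.37,0.56,0],"twist": [0,0,0]},
    {"translation": [-0.43,0.65,0],"twist": [0,0,0]},
    {"translation": [-0.5,0.74,0],"twist": [0,0,0]},
    {"translation": [-0.56,0.84,0],"twist": [0,0,0]},
    {"translation": [-0.62,0.93,0],"twist": [0,0,0]},
  ],
)

```text
t: 24.4
ee_pos: [518.7, 86.5, 274.7]
orientation: [0.447, 3.11, 0.0]
ft_force: [-0.2, 0.2, -0.8]
width: 33.3
```

>>> send_rows(
  commands=[
    {"translation": [-0.06,0.09,0],"twist": [0,0,0]},
    {"translation": [-0.12,0.18,0],"twist": [0,0,0]},
    {"translation": [-0.18,0.28,0],"twist": [0,0,0]},
    {"translation": [-0.25,0.37,0],"twist": [0,0,0]},
    {"translation": [-0.31,0.46,0],"twist": [0,0,0]},
    {"translation": [-0.37,0.56,0],"twist": [0,0,0]},
    {"translation": [-0.43,0.65,0],"twist": [0,0,0]},
    {"translation": [-0.5,0.74,0],"twist": [0,0,0]},
    {"translation": [-0.56,0.84,0],"twist": [0,0,0]},
    {"translation": [-0.62,0.93,0],"twist": [0,0,0]},
  ],
)

```text
t: 25.4
ee_pos: [456.6, 179.5, 274.7]
orientation: [0.447, 3.11, 0.0]
ft_force: [-0.7, 0.4, -2.0]
width: 33.9
```

>>> send_rows(
  commands=[
    {"translation": [-0.07,0.11,0],"twist": [0,0,0]},
    {"translation": [-0.15,0.23,0],"twist": [0,0,0]},
    {"translation": [-0.23,0.35,0],"twist": [0,0,0]},
    {"translation": [-0.31,0.47,-0.05],"twist": [0,0,0]},
    {"translation": [-0.39,0.6,-0.11],"twist": [0,0,0]},
    {"translation": [-0.47,0.73,-0.18],"twist": [0,0,0]},
    {"translation": [-0.54,0.85,-0.26],"twist": [0,0,0]},
    {"translation": [-0.59,0.92,-0.34],"twist": [0,0,0]},
    {"translation": [-0.61,0.94,-0.4],"twist": [0,0,0]},
    {"translation": [-0.61,0.94,-0.4],"twist": [0,0,0]},
  ],
)

```text
t: 26.4
ee_pos: [395.6, 272.7, 233.7]
orientation: [-0.446, -3.108, 0.002]
ft_force: [0.2, -0.4, -0.7]
width: 33.7
```

```bash
python3 - <<'E'
from h import *
s=ctrl.get_image("side")["img"]
a=cv2.resize(s[120:240,110:270],(640,480));cv2.imwrite("pics/a4.png",a[:,:,::-1])
E
```

```text
(no output)
```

View pics/a4.png

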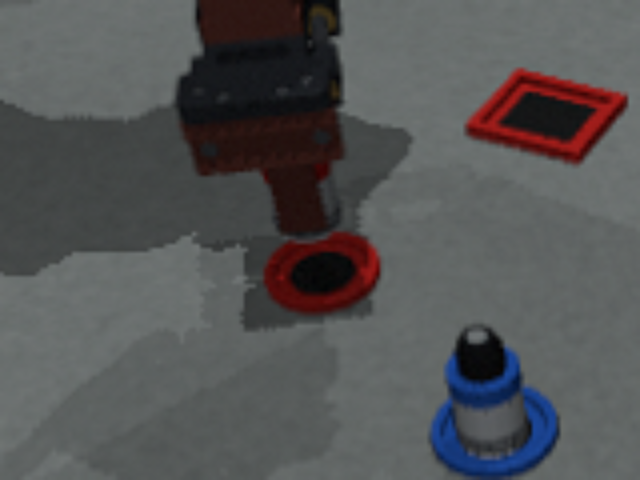

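The held lens base is at crop column ~308 and the holder at 322. About 13 px of that is expected from height, so they are aligned. Lowering it now.

>>> send_rows(
  commands=[
    {"translation": [0,0,-0.06],"twist": [0,0,0]},
    {"translation": [0,0,-0.13],"twist": [0,0,0]},
    {"translation": [0,0,-0.2],"twist": [0,0,0]},
    {"translation": [0,0,-0.26],"twist": [0,0,0]},
    {"translation": [0,0,-0.31],"twist": [0,0,0]},
    {"translation": [0,0,-0.34],"twist": [0,0,0]},
    {"translation": [0,0,-0.36],"twist": [0,0,0]},
    {"translation": [0,0,-0.37],"twist": [0,0,0]},
    {"translation": [0,0,-0.37],"twist": [0,0,0]},
    {"translation": [0,0,-0.37],"twist": [0,0,0]},
  ],
)

```text
t: 27.45
ee_pos: [396.2, 272.7, 197.8]
orientation: [0.447, 3.109, 0.0]
ft_force: [0.2, 0.6, -1.7]
width: 33.3
```

>>> send_rows(
  commands=[
    {"translation": [0,0,0],"twist": [0,0,0]},
    {"translation": [0,0,0],"twist": [0,0,0]},
    {"translation": [0,0,0],"twist": [0,0,0]},
    {"translation": [0,0,0],"twist": [0,0,0]},
    {"translation": [0,0,0],"twist": [0,0,0]},
    {"translation": [0,0,0],"twist": [0,0,0]},
    {"translation": [0,0,0],"twist": [0,0,0]},
    {"translation": [0,0,0],"twist": [0,0,0]},
    {"translation": [0,0,0],"twist": [0,0,0]},
    {"translation": [0,0,0],"twist": [0,0,0]},
  ],
  grip=-1,
)

```text
t: 28.45
ee_pos: [396.2, 272.6, 197.7]
orientation: [-0.447, -3.11, 0.0]
ft_force: [0.1, -0.8, -0.2]
width: 87.6
```

>>> send_rows(
  commands=[
    {"translation": [0,0,0.05],"twist": [0,0,0]},
    {"translation": [0,0,0.12],"twist": [0,0,0]},
    {"translation": [0,0,0.2],"twist": [0,0,0]},
    {"translation": [0,0,0.3],"twist": [0,0,0]},
    {"translation": [0,0,0.4],"twist": [0,0,0]},
    {"translation": [0,0,0.5],"twist": [0,0,0]},
    {"translation": [0,0,0.6],"twist": [0,0,0]},
    {"translation": [0,0,0.7],"twist": [0,0,0]},
    {"translation": [0,0,0.8],"twist": [0,0,0]},
    {"translation": [0,0,0.9],"twist": [0,0,0]},
  ],
)

```text
t: 29.45
ee_pos: [396.1, 272.6, 288.6]
orientation: [0.447, 3.11, 0.0]
ft_force: [0.4, 0.5, -1.7]
width: 88.0
```

>>> send_rows(
  commands=[
    {"translation": [0.01,-0.09,0],"twist": [0,0,-0.08]},
    {"translation": [0.01,-0.19,0],"twist": [0,0,-0.17]},
    {"translation": [0.02,-0.28,0],"twist": [0,0,-0.26]},
    {"translation": [0.02,-0.37,0],"twist": [0,0,-0.35]},
    {"translation": [0.03,-0.47,0],"twist": [0,0,-0.43]},
    {"translation": [0.03,-0.56,0],"twist": [0,0,-0.52]},
    {"translation": [0.04,-0.65,0],"twist": [0,0,-0.61]},
    {"translation": [0.04,-0.75,0],"twist": [0,0,-0.69]},
    {"translation": [0.05,-0.84,0],"twist": [0,0,-0.78]},
    {"translation": [0.05,-0.93,0],"twist": [0,0,-0.87]},
  ],
)

```text
t: 30.45
ee_pos: [401.3, 178.9, 287.7]
orientation: [1.113, 2.938, 0.0]
ft_force: [-0.1, -0.1, 0.4]
width: 88.0
```

>>> send_rows(
  commands=[
    {"translation": [0.01,-0.09,0],"twist": [0,0,-0.08]},
    {"translation": [0.01,-0.19,0],"twist": [0,0,-0.17]},
    {"translation": [0.02,-0.28,0],"twist": [0,0,-0.26]},
    {"translation": [0.02,-0.37,0],"twist": [0,0,-0.35]},
    {"translation": [0.03,-0.47,0],"twist": [0,0,-0.43]},
    {"translation": [0.03,-0.56,0],"twist": [0,0,-0.52]},
    {"translation": [0.04,-0.65,0],"twist": [0,0,-0.61]},
    {"translation": [0.04,-0.75,0],"twist": [0,0,-0.69]},
    {"translation": [0.05,-0.84,0],"twist": [0,0,-0.78]},
    {"translation": [0.05,-0.93,0],"twist": [0,0,-0.87]},
  ],
)

```text
t: 31.45
ee_pos: [406.3, 85.9, 287.7]
orientation: [1.721, 2.628, 0.0]
ft_force: [-0.1, 0.2, 0.1]
width: 87.8
```

>>> send_rows(
  commands=[
    {"translation": [0.01,-0.09,0],"twist": [0,0,-0.08]},
    {"translation": [0.01,-0.19,0],"twist": [0,0,-0.17]},
    {"translation": [0.02,-0.28,0],"twist": [0,0,-0.26]},
    {"translation": [0.02,-0.37,0],"twist": [0,0,-0.35]},
    {"translation": [0.03,-0.47,0],"twist": [0,0,-0.43]},
    {"translation": [0.03,-0.56,0],"twist": [0,0,-0.52]},
    {"translation": [0.04,-0.65,0],"twist": [0,0,-0.61]},
    {"translation": [0.04,-0.75,0],"twist": [0,0,-0.69]},
    {"translation": [0.05,-0.84,0],"twist": [0,0,-0.78]},
    {"translation": [0.05,-0.93,0],"twist": [0,0,-0.87]},
  ],
)

```text
t: 32.45
ee_pos: [411.3, -7.1, 287.7]
orientation: [2.248, 2.195, 0.0]
ft_force: [0.2, -0.3, -0.1]
width: 88.0
```

>>> send_rows(
  commands=[
    {"translation": [0.01,-0.09,0],"twist": [0,0,0]},
    {"translation": [0.01,-0.19,0],"twist": [0,0,0]},
    {"translation": [0.02,-0.28,0],"twist": [0,0,0]},
    {"translation": [0.02,-0.37,0],"twist": [0,0,0]},
    {"translation": [0.03,-0.47,0],"twist": [0,0,0]},
    {"translation": [0.03,-0.56,0],"twist": [0,0,0]},
    {"translation": [0.04,-0.65,0],"twist": [0,0,0]},
    {"translation": [0.04,-0.75,0],"twist": [0,0,0]},
    {"translation": [0.05,-0.84,0],"twist": [0,0,0]},
    {"translation": [0.05,-0.93,0],"twist": [0,0,0]},
  ],
)

```text
t: 33.45
ee_pos: [416.3, -100.1, 287.7]
orientation: [2.243, 2.199, 0.0]
ft_force: [0.4, 0.2, 0.4]
width: 87.9
```

>>> send_rows(
  commands=[
    {"translation": [0.01,-0.09,0],"twist": [0,0,0]},
    {"translation": [0.01,-0.19,0],"twist": [0,0,0]},
    {"translation": [0.02,-0.28,0],"twist": [0,0,0]},
    {"translation": [0.02,-0.37,0],"twist": [0,0,0]},
    {"translation": [0.03,-0.47,0],"twist": [0,0,0]},
    {"translation": [0.03,-0.56,0],"twist": [0,0,0]},
    {"translation": [0.04,-0.65,0],"twist": [0,0,0]},
    {"translation": [0.04,-0.75,0],"twist": [0,0,0]},
    {"translation": [0.05,-0.84,0],"twist": [0,0,0]},
    {"translation": [0.05,-0.93,0],"twist": [0,0,0]},
  ],
)

```text
t: 34.45
ee_pos: [421.3, -193.2, 287.7]
orientation: [2.244, 2.199, 0.0]
ft_force: [-0.6, -0.4, -0.6]
width: 88.0
```

>>> send_rows(
  commands=[
    {"translation": [0.01,-0.11,0],"twist": [0,0,0]},
    {"translation": [0.01,-0.24,0],"twist": [0,0,0]},
    {"translation": [0.02,-0.37,0],"twist": [0,0,0]},
    {"translation": [0.02,-0.5,0],"twist": [0,0,0]},
    {"translation": [0.03,-0.63,0],"twist": [0,0,0]},
    {"translation": [0.03,-0.75,-0.05],"twist": [0,0,0]},
    {"translation": [0.04,-0.86,-0.1],"twist": [0,0,0]},
    {"translation": [0.04,-0.93,-0.15],"twist": [0,0,0]},
    {"translation": [0.04,-0.94,-0.2],"twist": [0,0,0]},
    {"translation": [0.04,-0.94,-0.2],"twist": [0,0,0]},
  ],
)

```text
t: 35.45
ee_pos: [424.8, -286.2, 266.7]
orientation: [-2.242, -2.197, 0.0]
ft_force: [-0.3, -0.5, 0.2]
width: 87.4
```

```bash
python3 - <<'E'
from h import *
print(ctrl.get_obs()["qpos"].round(2))
s=ctrl.get_image("side")["img"]
a=cv2.resize(s[120:480,120:500],(760,720))[:600];a=cv2.resize(s[160:480,100:500],(720,576));cv2.imwrite("pics/a5.png",a[:,:,::-1])
E
```

```text
[-0.62  0.47  1.96  0.    0.71 -0.6 ]
```

View pics/a5.png

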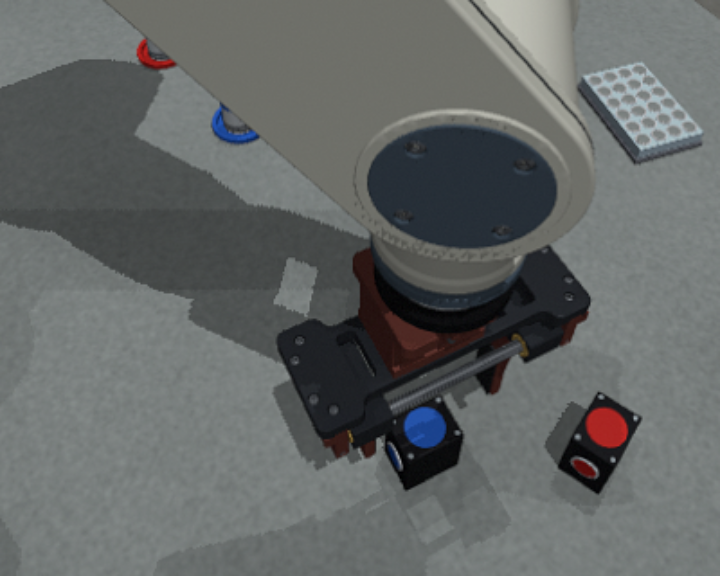

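>>> send_rows(
  commands=[
    {"translation": [0,0,-0.1],"twist": [0,0,0]},
    {"translation": [0,0,-0.2],"twist": [0,0,0]},
    {"translation": [0,0,-0.3],"twist": [0,0,0]},
    {"translation": [0,0,-0.4],"twist": [0,0,0]},
    {"translation": [0,0,-0.5],"twist": [0,0,0]},
    {"translation": [0,0,-0.6],"twist": [0,0,0]},
    {"translation": [0,0,-0.7],"twist": [0,0,0]},
    {"translation": [0,0,-0.75],"twist": [0,0,0]},
    {"translation": [0,0,-0.75],"twist": [0,0,0]},
    {"translation": [0,0,-0.75],"twist": [0,0,0]},
  ],
)

```text
t: 36.5
ee_pos: [425.2, -286.4, 192.7]
orientation: [-2.243, -2.199, 0.0]
ft_force: [-0.7, 1.0, -0.1]
width: 88.0
```

>>> send_rows(
  commands=[
    {"translation": [0,0,0],"twist": [0,0,0]},
    {"translation": [0,0,0],"twist": [0,0,0]},
    {"translation": [0,0,0],"twist": [0,0,0]},
    {"translation": [0,0,0],"twist": [0,0,0]},
    {"translation": [0,0,0],"twist": [0,0,0]},
    {"translation": [0,0,0],"twist": [0,0,0]},
    {"translation": [0,0,0],"twist": [0,0,0]},
    {"translation": [0,0,0],"twist": [0,0,0]},
    {"translation": [0,0,0],"twist": [0,0,0]},
    {"translation": [0,0,0],"twist": [0,0,0]},
  ],
  grip=1,
)

```text
t: 37.5
ee_pos: [425.2, -286.4, 192.7]
orientation: [2.243, 2.199, 0.0]
ft_force: [-0.3, 0.4, 2.5]
width: 46.2
```

>>> send_rows(
  commands=[
    {"translation": [0,0,0.04],"twist": [0,0,0]},
    {"translation": [0,0,0.1],"twist": [0,0,0]},
    {"translation": [0,0,0.18],"twist": [0,0,0]},
    {"translation": [0,0,0.27],"twist": [0,0,0]},
    {"translation": [0,0,0.36],"twist": [0,0,0]},
    {"translation": [0,0,0.45],"twist": [0,0,0]},
    {"translation": [0,0,0.54],"twist": [0,0,0]},
    {"translation": [0,0,0.63],"twist": [0,0,0]},
    {"translation": [0,0,0.72],"twist": [0,0,0]},
    {"translation": [0,0,0.8],"twist": [0,0,0]},
  ],
)

```text
t: 38.5
ee_pos: [425.2, -286.4, 273.5]
orientation: [2.243, 2.199, 0.0]
ft_force: [-0.2, 0.1, -1.3]
width: 45.9
```

>>> send_rows(
  commands=[
    {"translation": [0.05,0.1,0],"twist": [0,0,0.03]},
    {"translation": [0.09,0.19,0],"twist": [0,0,0.06]},
    {"translation": [0.14,0.29,0],"twist": [0,0,0.09]},
    {"translation": [0.19,0.39,0],"twist": [0,0,0.12]},
    {"translation": [0.23,0.48,0],"twist": [0,0,0.15]},
    {"translation": [0.28,0.58,0],"twist": [0,0,0.18]},
    {"translation": [0.33,0.68,0],"twist": [0,0,0.21]},
    {"translation": [0.38,0.78,0],"twist": [0,0,0.24]},
    {"translation": [0.42,0.87,0],"twist": [0,0,0.27]},
    {"translation": [0.47,0.97,0],"twist": [0,0,0.3]},
  ],
)

```text
t: 39.5
ee_pos: [472.5, -188.6, 272.7]
orientation: [-2.071, -2.362, 0.0]
ft_force: [-0.3, -0.1, -1.0]
width: 45.8
```

>>> send_rows(
  commands=[
    {"translation": [0.05,0.1,0],"twist": [0,0,0.03]},
    {"translation": [0.09,0.19,0],"twist": [0,0,0.06]},
    {"translation": [0.14,0.29,0],"twist": [0,0,0.09]},
    {"translation": [0.19,0.39,0],"twist": [0,0,0.12]},
    {"translation": [0.23,0.48,0],"twist": [0,0,0.15]},
    {"translation": [0.28,0.58,0],"twist": [0,0,0.18]},
    {"translation": [0.33,0.68,0],"twist": [0,0,0.21]},
    {"translation": [0.38,0.78,0],"twist": [0,0,0.24]},
    {"translation": [0.42,0.87,0],"twist": [0,0,0.27]},
    {"translation": [0.47,0.97,0],"twist": [0,0,0.3]},
  ],
)

```text
t: 40.5
ee_pos: [519.5, -91.6, 272.6]
orientation: [-1.888, -2.511, 0.0]
ft_force: [0.2, -0.4, -2.0]
width: 46.1
```

>>> send_rows(
  commands=[
    {"translation": [0.05,0.1,0],"twist": [0,0,0]},
    {"translation": [0.09,0.19,0],"twist": [0,0,0]},
    {"translation": [0.14,0.29,0],"twist": [0,0,0]},
    {"translation": [0.19,0.39,0],"twist": [0,0,0]},
    {"translation": [0.23,0.48,0],"twist": [0,0,0]},
    {"translation": [0.28,0.58,0],"twist": [0,0,0]},
    {"translation": [0.33,0.68,0],"twist": [0,0,0]},
    {"translation": [0.38,0.78,0],"twist": [0,0,0]},
    {"translation": [0.42,0.87,0],"twist": [0,0,0]},
    {"translation": [0.47,0.97,0],"twist": [0,0,0]},
  ],
)

```text
t: 41.5
ee_pos: [566.5, 5.4, 272.6]
orientation: [-1.89, -2.51, 0.0]
ft_force: [0.2, 0.2, -2.3]
width: 45.6
```

>>> send_rows(
  commands=[
    {"translation": [0.06,0.12,0],"twist": [0,0,0]},
    {"translation": [0.12,0.24,0],"twist": [0,0,0]},
    {"translation": [0.19,0.37,0],"twist": [0,0,0]},
    {"translation": [0.25,0.5,-0.05],"twist": [0,0,0]},
    {"translation": [0.32,0.63,-0.11],"twist": [0,0,0]},
    {"translation": [0.39,0.75,-0.18],"twist": [0,0,0]},
    {"translation": [0.44,0.86,-0.26],"twist": [0,0,0]},
    {"translation": [0.48,0.93,-0.34],"twist": [0,0,0]},
    {"translation": [0.49,0.94,-0.4],"twist": [0,0,0]},
    {"translation": [0.49,0.94,-0.4],"twist": [0,0,0]},
  ],
)

```text
t: 42.5
ee_pos: [614.7, 98.6, 231.3]
orientation: [-1.888, -2.509, 0.003]
ft_force: [-0.1, -0.7, -0.9]
width: 46.0
```

```bash
python3 - <<'E'
from h import *
d=ctrl.get_image("top");e=ctrl.get_image("side")
for n,dd in(("top",d),("side",e)):
  for c in blobs(dd,"red"):
    if len(c)>40: w=cast(dd,c,8).astype(np.float32);r=cv2.minAreaRect(w);print(n,cen(c).round(0),[np.round(q,1) for q in r])
t=d["img"][170:260,190:310];s=e["img"][150:240,260:380]
a=np.vstack([cv2.resize(x,(400,300),interpolation=cv2.INTER_CUBIC) for x in(t,s)]);cv2.imwrite("pics/a6.png",a[:,:,::-1])
E
```

```text
top [124. 243.] [array([558.7, 353.4]), array([62.7, 72.1]), np.float64(39.8)]
side [437. 397.] [array([ 563.5, -338.8]), array([32.8, 33.1]), np.float64(10.3)]
side [190. 190.] [array([394.5, 266. ]), array([58. , 59.5]), np.float64(77.7)]
side [187. 176.] [array([402.8, 316. ]), array([42. , 35.1]), np.float64(78.2)]
side [246. 148.] [array([556.6, 349.1]), array([71.5, 78.3]), np.float64(39.4)]
```

View pics/a6.png

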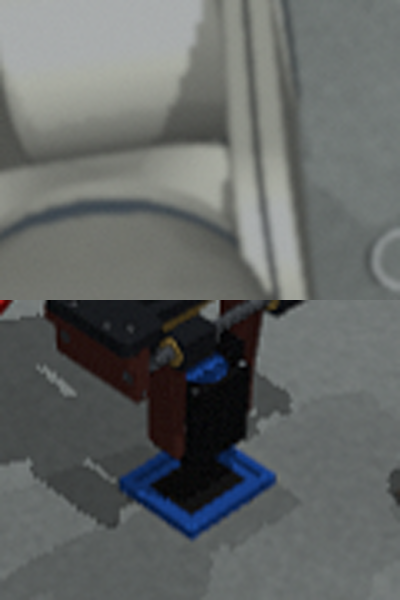

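The side view shows the cube over its tray, with matching edge directions. Lowering it now.

>>> send_rows(
  commands=[
    {"translation": [0,0,-0.06],"twist": [0,0,0]},
    {"translation": [0,0,-0.13],"twist": [0,0,0]},
    {"translation": [0,0,-0.2],"twist": [0,0,0]},
    {"translation": [0,0,-0.26],"twist": [0,0,0]},
    {"translation": [0,0,-0.31],"twist": [0,0,0]},
    {"translation": [0,0,-0.34],"twist": [0,0,0]},
    {"translation": [0,0,-0.36],"twist": [0,0,0]},
    {"translation": [0,0,-0.37],"twist": [0,0,0]},
    {"translation": [0,0,-0.37],"twist": [0,0,0]},
    {"translation": [0,0,-0.37],"twist": [0,0,0]},
  ],
)

```text
t: 43.6
ee_pos: [615.3, 98.7, 195.9]
orientation: [1.89, 2.509, 0.001]
ft_force: [-0.8, -0.7, -1.2]
width: 45.8
```

>>> send_rows(
  commands=[
    {"translation": [0,0,0],"twist": [0,0,0]},
    {"translation": [0,0,0],"twist": [0,0,0]},
    {"translation": [0,0,0],"twist": [0,0,0]},
    {"translation": [0,0,0],"twist": [0,0,0]},
    {"translation": [0,0,0],"twist": [0,0,0]},
    {"translation": [0,0,0],"twist": [0,0,0]},
    {"translation": [0,0,0],"twist": [0,0,0]},
    {"translation": [0,0,0],"twist": [0,0,0]},
    {"translation": [0,0,0],"twist": [0,0,0]},
    {"translation": [0,0,0],"twist": [0,0,0]},
  ],
  grip=-1,
)

```text
t: 44.6
ee_pos: [615.2, 98.6, 195.7]
orientation: [-1.89, -2.51, -0.0]
ft_force: [0.0, 0.2, -0.5]
width: 88.1
```

>>> send_rows(
  commands=[
    {"translation": [0,0,0.05],"twist": [0,0,0]},
    {"translation": [0,0,0.12],"twist": [0,0,0]},
    {"translation": [0,0,0.2],"twist": [0,0,0]},
    {"translation": [0,0,0.3],"twist": [0,0,0]},
    {"translation": [0,0,0.4],"twist": [0,0,0]},
    {"translation": [0,0,0.5],"twist": [0,0,0]},
    {"translation": [0,0,0.6],"twist": [0,0,0]},
    {"translation": [0,0,0.7],"twist": [0,0,0]},
    {"translation": [0,0,0.8],"twist": [0,0,0]},
    {"translation": [0,0,0.9],"twist": [0,0,0]},
  ],
)

```text
t: 45.6
ee_pos: [615.2, 98.6, 286.6]
orientation: [1.89, 2.51, 0.0]
ft_force: [0.4, 0.6, -0.2]
width: 87.9
```

>>> send_rows(
  commands=[
    {"translation": [-0.01,-0.09,0],"twist": [0,0,0.03]},
    {"translation": [-0.03,-0.18,0],"twist": [0,0,0.06]},
    {"translation": [-0.04,-0.27,0],"twist": [0,0,0.09]},
    {"translation": [-0.06,-0.36,0],"twist": [0,0,0.12]},
    {"translation": [-0.07,-0.45,0],"twist": [0,0,0.15]},
    {"translation": [-0.09,-0.54,0],"twist": [0,0,0.18]},
    {"translation": [-0.1,-0.63,0],"twist": [0,0,0.21]},
    {"translation": [-0.12,-0.72,0],"twist": [0,0,0.24]},
    {"translation": [-0.13,-0.81,0],"twist": [0,0,0.27]},
    {"translation": [-0.15,-0.9,0],"twist": [0,0,0.3]},
  ],
)

```text
t: 46.6
ee_pos: [600.1, 7.9, 285.7]
orientation: [1.695, 2.645, 0.0]
ft_force: [-0.3, -0.3, -0.2]
width: 87.5
```

>>> send_rows(
  commands=[
    {"translation": [-0.01,-0.09,0],"twist": [0,0,0]},
    {"translation": [-0.03,-0.18,0],"twist": [0,0,0]},
    {"translation": [-0.04,-0.27,0],"twist": [0,0,0]},
    {"translation": [-0.06,-0.36,0],"twist": [0,0,0]},
    {"translation": [-0.07,-0.45,0],"twist": [0,0,0]},
    {"translation": [-0.09,-0.54,0],"twist": [0,0,0]},
    {"translation": [-0.1,-0.63,0],"twist": [0,0,0]},
    {"translation": [-0.12,-0.72,0],"twist": [0,0,0]},
    {"translation": [-0.13,-0.81,0],"twist": [0,0,0]},
    {"translation": [-0.15,-0.9,0],"twist": [0,0,0]},
  ],
)

```text
t: 47.6
ee_pos: [585.1, -82.1, 285.7]
orientation: [1.696, 2.644, 0.0]
ft_force: [0.4, -0.6, 0.1]
width: 88.0
```

>>> send_rows(
  commands=[
    {"translation": [-0.01,-0.09,0],"twist": [0,0,0]},
    {"translation": [-0.03,-0.18,0],"twist": [0,0,0]},
    {"translation": [-0.04,-0.27,0],"twist": [0,0,0]},
    {"translation": [-0.06,-0.36,0],"twist": [0,0,0]},
    {"translation": [-0.07,-0.45,0],"twist": [0,0,0]},
    {"translation": [-0.09,-0.54,0],"twist": [0,0,0]},
    {"translation": [-0.1,-0.63,0],"twist": [0,0,0]},
    {"translation": [-0.12,-0.72,0],"twist": [0,0,0]},
    {"translation": [-0.13,-0.81,0],"twist": [0,0,0]},
    {"translation": [-0.15,-0.9,0],"twist": [0,0,0]},
  ],
)

```text
t: 48.6
ee_pos: [570.1, -172.1, 285.7]
orientation: [1.696, 2.644, 0.0]
ft_force: [0.8, -0.4, -0.4]
width: 87.9
```

>>> send_rows(
  commands=[
    {"translation": [-0.01,-0.09,0],"twist": [0,0,0]},
    {"translation": [-0.03,-0.18,0],"twist": [0,0,0]},
    {"translation": [-0.04,-0.27,0],"twist": [0,0,0]},
    {"translation": [-0.06,-0.36,0],"twist": [0,0,0]},
    {"translation": [-0.07,-0.45,0],"twist": [0,0,0]},
    {"translation": [-0.09,-0.54,0],"twist": [0,0,0]},
    {"translation": [-0.1,-0.63,0],"twist": [0,0,0]},
    {"translation": [-0.12,-0.72,0],"twist": [0,0,0]},
    {"translation": [-0.13,-0.81,0],"twist": [0,0,0]},
    {"translation": [-0.15,-0.9,0],"twist": [0,0,0]},
  ],
)

```text
t: 49.6
ee_pos: [555.1, -262.1, 285.7]
orientation: [1.696, 2.644, 0.0]
ft_force: [0.1, 0.0, -0.8]
width: 87.8
```

>>> send_rows(
  commands=[
    {"translation": [-0.01,-0.11,0],"twist": [0,0,0]},
    {"translation": [-0.03,-0.23,0],"twist": [0,0,0]},
    {"translation": [-0.05,-0.35,0],"twist": [0,0,0]},
    {"translation": [-0.07,-0.47,0],"twist": [0,0,0]},
    {"translation": [-0.09,-0.59,0],"twist": [0,0,0]},
    {"translation": [-0.11,-0.71,-0.05],"twist": [0,0,0]},
    {"translation": [-0.13,-0.81,-0.1],"twist": [0,0,0]},
    {"translation": [-0.14,-0.87,-0.15],"twist": [0,0,0]},
    {"translation": [-0.14,-0.89,-0.2],"twist": [0,0,0]},
    {"translation": [-0.14,-0.89,-0.2],"twist": [0,0,0]},
  ],
)

```text
t: 50.6
ee_pos: [540.8, -350.3, 264.5]
orientation: [-1.696, -2.643, -0.0]
ft_force: [0.4, 0.3, -0.0]
width: 87.6
```

```bash
python3 - <<'E'
from h import *
s=ctrl.get_image("side")["img"]
a=cv2.resize(s[160:480,140:540],(720,576));cv2.imwrite("pics/a7.png",a[:,:,::-1])
E
```

```text
(no output)
```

View pics/a7.png

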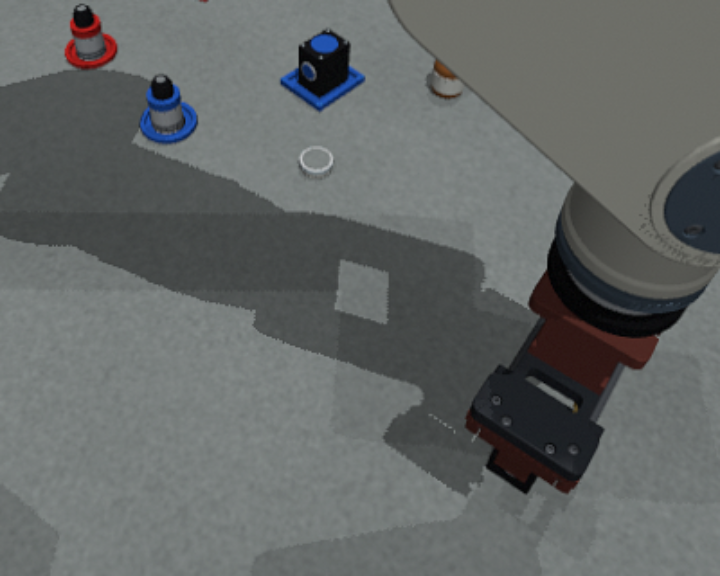

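The three placed parts look seated, and the near finger is centred on the red cube's x face. Descending to grip it.

>>> send_rows(
  commands=[
    {"translation": [0,0,-0.1],"twist": [0,0,0]},
    {"translation": [0,0,-0.2],"twist": [0,0,0]},
    {"translation": [0,0,-0.3],"twist": [0,0,0]},
    {"translation": [0,0,-0.4],"twist": [0,0,0]},
    {"translation": [0,0,-0.5],"twist": [0,0,0]},
    {"translation": [0,0,-0.6],"twist": [0,0,0]},
    {"translation": [0,0,-0.68],"twist": [0,0,0]},
    {"translation": [0,0,-0.73],"twist": [0,0,0]},
    {"translation": [0,0,-0.73],"twist": [0,0,0]},
    {"translation": [0,0,-0.73],"twist": [0,0,0]},
  ],
)

```text
t: 51.65
ee_pos: [541.3, -350.4, 192.8]
orientation: [1.696, 2.644, -0.0]
ft_force: [-0.1, 0.9, 0.1]
width: 88.0
```

>>> send_rows(
  commands=[
    {"translation": [0,0,0],"twist": [0,0,0]},
    {"translation": [0,0,0],"twist": [0,0,0]},
    {"translation": [0,0,0],"twist": [0,0,0]},
    {"translation": [0,0,0],"twist": [0,0,0]},
    {"translation": [0,0,0],"twist": [0,0,0]},
    {"translation": [0,0,0],"twist": [0,0,0]},
    {"translation": [0,0,0],"twist": [0,0,0]},
    {"translation": [0,0,0],"twist": [0,0,0]},
    {"translation": [0,0,0],"twist": [0,0,0]},
    {"translation": [0,0,0],"twist": [0,0,0]},
  ],
  grip=1,
)

```text
t: 52.65
ee_pos: [541.2, -350.4, 192.8]
orientation: [1.696, 2.644, 0.0]
ft_force: [0.1, -0.2, 1.5]
width: 45.6
```

>>> send_rows(
  commands=[
    {"translation": [0,0,0.04],"twist": [0,0,0]},
    {"translation": [0,0,0.1],"twist": [0,0,0]},
    {"translation": [0,0,0.18],"twist": [0,0,0]},
    {"translation": [0,0,0.28],"twist": [0,0,0]},
    {"translation": [0,0,0.39],"twist": [0,0,0]},
    {"translation": [0,0,0.51],"twist": [0,0,0]},
    {"translation": [0,0,0.63],"twist": [0,0,0]},
    {"translation": [0,0,0.75],"twist": [0,0,0]},
    {"translation": [0,0,0.88],"twist": [0,0,0]},
    {"translation": [0,0,1],"twist": [0,0,0]},
  ],
)

```text
t: 53.65
ee_pos: [541.2, -350.4, 294.0]
orientation: [1.696, 2.644, 0.0]
ft_force: [0.0, -0.1, -0.8]
width: 45.9
```

>>> send_rows(
  commands=[
    {"translation": [0,0.1,0],"twist": [0,0,-0.08]},
    {"translation": [0,0.2,0],"twist": [0,0,-0.17]},
    {"translation": [0.01,0.3,0],"twist": [0,0,-0.26]},
    {"translation": [0.01,0.4,0],"twist": [0,0,-0.35]},
    {"translation": [0.01,0.5,0],"twist": [0,0,-0.43]},
    {"translation": [0.01,0.6,0],"twist": [0,0,-0.52]},
    {"translation": [0.01,0.7,0],"twist": [0,0,-0.61]},
    {"translation": [0.02,0.8,0],"twist": [0,0,-0.69]},
    {"translation": [0.02,0.9,0],"twist": [0,0,-0.78]},
    {"translation": [0.02,1,0],"twist": [0,0,-0.87]},
  ],
)

```text
t: 54.65
ee_pos: [543.2, -250.0, 293.2]
orientation: [2.229, 2.214, 0.0]
ft_force: [1.1, -0.3, -1.7]
width: 45.7
```

>>> send_rows(
  commands=[
    {"translation": [0,0.1,0],"twist": [0,0,-0.08]},
    {"translation": [0,0.2,0],"twist": [0,0,-0.17]},
    {"translation": [0.01,0.3,0],"twist": [0,0,-0.26]},
    {"translation": [0.01,0.4,0],"twist": [0,0,-0.35]},
    {"translation": [0.01,0.5,0],"twist": [0,0,-0.43]},
    {"translation": [0.01,0.6,0],"twist": [0,0,-0.52]},
    {"translation": [0.01,0.7,0],"twist": [0,0,-0.61]},
    {"translation": [0.02,0.8,0],"twist": [0,0,-0.69]},
    {"translation": [0.02,0.9,0],"twist": [0,0,-0.78]},
    {"translation": [0.02,1,0],"twist": [0,0,-0.87]},
  ],
)

```text
t: 55.65
ee_pos: [545.2, -150.0, 293.3]
orientation: [2.654, 1.681, 0.0]
ft_force: [-0.1, 0.0, -1.0]
width: 46.1
```

>>> send_rows(
  commands=[
    {"translation": [0,0.1,0],"twist": [0,0,-0.08]},
    {"translation": [0,0.2,0],"twist": [0,0,-0.17]},
    {"translation": [0.01,0.3,0],"twist": [0,0,-0.26]},
    {"translation": [0.01,0.4,0],"twist": [0,0,-0.35]},
    {"translation": [0.01,0.5,0],"twist": [0,0,-0.43]},
    {"translation": [0.01,0.6,0],"twist": [0,0,-0.52]},
    {"translation": [0.01,0.7,0],"twist": [0,0,-0.61]},
    {"translation": [0.02,0.8,0],"twist": [0,0,-0.69]},
    {"translation": [0.02,0.9,0],"twist": [0,0,-0.78]},
    {"translation": [0.02,1,0],"twist": [0,0,-0.87]},
  ],
)

```text
t: 56.65
ee_pos: [547.3, -50.0, 293.3]
orientation: [2.954, 1.068, 0.001]
ft_force: [-0.5, 0.7, -0.9]
width: 46.0
```

>>> send_rows(
  commands=[
    {"translation": [0,0.1,0],"twist": [0,0,0]},
    {"translation": [0,0.2,0],"twist": [0,0,0]},
    {"translation": [0.01,0.3,0],"twist": [0,0,0]},
    {"translation": [0.01,0.4,0],"twist": [0,0,0]},
    {"translation": [0.01,0.5,0],"twist": [0,0,0]},
    {"translation": [0.01,0.6,0],"twist": [0,0,0]},
    {"translation": [0.01,0.7,0],"twist": [0,0,0]},
    {"translation": [0.02,0.8,0],"twist": [0,0,0]},
    {"translation": [0.02,0.9,0],"twist": [0,0,0]},
    {"translation": [0.02,1,0],"twist": [0,0,0]},
  ],
)

```text
t: 57.65
ee_pos: [549.2, 50.5, 292.7]
orientation: [-2.953, -1.071, 0.0]
ft_force: [-0.6, 0.1, -1.9]
width: 45.8
```

>>> send_rows(
  commands=[
    {"translation": [0,0.1,0],"twist": [0,0,0]},
    {"translation": [0,0.2,0],"twist": [0,0,0]},
    {"translation": [0.01,0.3,0],"twist": [0,0,0]},
    {"translation": [0.01,0.4,0],"twist": [0,0,0]},
    {"translation": [0.01,0.5,0],"twist": [0,0,0]},
    {"translation": [0.01,0.6,0],"twist": [0,0,0]},
    {"translation": [0.01,0.7,0],"twist": [0,0,0]},
    {"translation": [0.02,0.8,0],"twist": [0,0,0]},
    {"translation": [0.02,0.9,0],"twist": [0,0,0]},
    {"translation": [0.02,1,0],"twist": [0,0,0]},
  ],
)

```text
t: 58.65
ee_pos: [551.2, 150.5, 292.7]
orientation: [2.953, 1.071, 0.0]
ft_force: [-1.1, 0.6, -0.6]
width: 45.8
```

>>> send_rows(
  commands=[
    {"translation": [0,0.1,0],"twist": [0,0,0]},
    {"translation": [0,0.2,0],"twist": [0,0,0]},
    {"translation": [0.01,0.3,0],"twist": [0,0,0]},
    {"translation": [0.01,0.4,0],"twist": [0,0,0]},
    {"translation": [0.01,0.5,0],"twist": [0,0,0]},
    {"translation": [0.01,0.6,0],"twist": [0,0,0]},
    {"translation": [0.01,0.7,0],"twist": [0,0,0]},
    {"translation": [0.02,0.8,0],"twist": [0,0,0]},
    {"translation": [0.02,0.9,0],"twist": [0,0,0]},
    {"translation": [0.02,1,0],"twist": [0,0,0]},
  ],
)

```text
t: 59.65
ee_pos: [553.2, 250.5, 292.7]
orientation: [-2.953, -1.071, 0.0]
ft_force: [-1.0, 0.5, -0.6]
width: 45.8
```

>>> send_rows(
  commands=[
    {"translation": [0.01,0.1,0],"twist": [0,0,0]},
    {"translation": [0.01,0.2,0],"twist": [0,0,0]},
    {"translation": [0.02,0.3,0],"twist": [0,0,0]},
    {"translation": [0.02,0.4,-0.05],"twist": [0,0,0]},
    {"translation": [0.03,0.5,-0.1],"twist": [0,0,0]},
    {"translation": [0.03,0.6,-0.16],"twist": [0,0,0]},
    {"translation": [0.04,0.7,-0.22],"twist": [0,0,0]},
    {"translation": [0.04,0.8,-0.28],"twist": [0,0,0]},
    {"translation": [0.05,0.9,-0.34],"twist": [0,0,0]},
    {"translation": [0.05,1,-0.4],"twist": [0,0,0]},
  ],
)

```text
t: 60.65
ee_pos: [558.3, 350.5, 252.0]
orientation: [2.953, 1.071, -0.0]
ft_force: [-0.4, 0.2, -0.9]
width: 45.8
```

>>> send_rows(
  commands=[
    {"translation": [0,0.01,-0.05],"twist": [0,0,0]},
    {"translation": [0,0.02,-0.1],"twist": [0,0,0]},
    {"translation": [0,0.02,-0.14],"twist": [0,0,0]},
    {"translation": [0,0.02,-0.18],"twist": [0,0,0]},
    {"translation": [0,0.02,-0.2],"twist": [0,0,0]},
    {"translation": [0,0.02,-0.2],"twist": [0,0,0]},
    {"translation": [0,0.02,-0.2],"twist": [0,0,0]},
    {"translation": [0,0.02,-0.2],"twist": [0,0,0]},
    {"translation": [0,0.02,-0.2],"twist": [0,0,0]},
    {"translation": [0,0.02,-0.2],"twist": [0,0,0]},
  ],
)

```text
t: 61.65
ee_pos: [558.2, 351.7, 232.9]
orientation: [-2.953, -1.071, -0.0]
ft_force: [0.2, -0.5, -0.7]
width: 45.9
```

```bash
python3 - <<'E'
from h import *
print(ctrl.get_obs()["qpos"].round(2))
s=ctrl.get_image("side")["img"]
a=cv2.resize(s[90:190,180:310],(780,600),interpolation=cv2.INTER_CUBIC);cv2.imwrite("pics/a8.png",a[:,:,::-1])
E
```

```text
[0.54 0.69 1.63 0.   0.82 1.42]
```

View pics/a8.png

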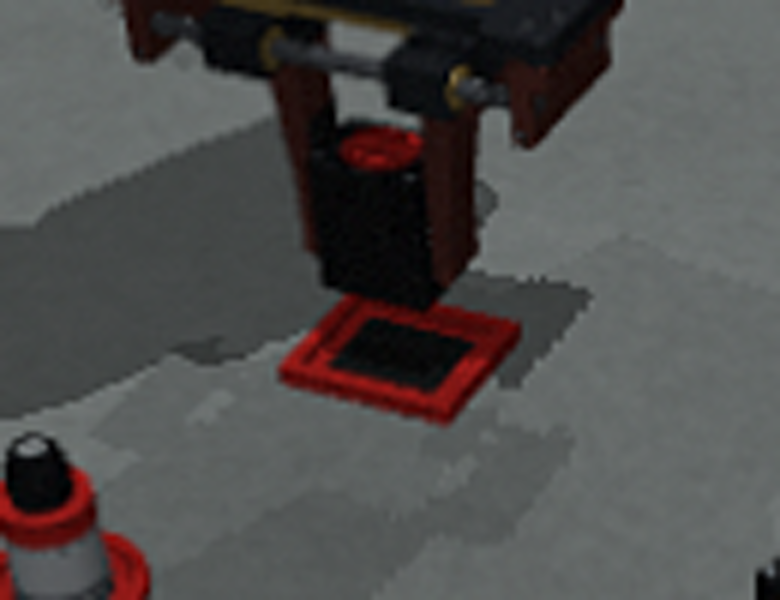

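The cube's lower front edge, (322,285)–(435,308), is parallel to the black rectangle's front edge, (332,368)–(437,390), and straight above it. Lowering it now.

>>> send_rows(
  commands=[
    {"translation": [0,0,-0.06],"twist": [0,0,0]},
    {"translation": [0,0,-0.13],"twist": [0,0,0]},
    {"translation": [0,0,-0.2],"twist": [0,0,0]},
    {"translation": [0,0,-0.26],"twist": [0,0,0]},
    {"translation": [0,0,-0.31],"twist": [0,0,0]},
    {"translation": [0,0,-0.34],"twist": [0,0,0]},
    {"translation": [0,0,-0.36],"twist": [0,0,0]},
    {"translation": [0,0,-0.37],"twist": [0,0,0]},
    {"translation": [0,0,-0.37],"twist": [0,0,0]},
    {"translation": [0,0,-0.37],"twist": [0,0,0]},
  ],
)

```text
t: 62.7
ee_pos: [558.3, 351.7, 195.9]
orientation: [-2.953, -1.071, -0.001]
ft_force: [0.3, 0.1, -1.0]
width: 45.7
```

>>> send_rows(
  commands=[
    {"translation": [0,0,0],"twist": [0,0,0]},
    {"translation": [0,0,0],"twist": [0,0,0]},
    {"translation": [0,0,0],"twist": [0,0,0]},
    {"translation": [0,0,0],"twist": [0,0,0]},
    {"translation": [0,0,0],"twist": [0,0,0]},
    {"translation": [0,0,0],"twist": [0,0,0]},
    {"translation": [0,0,0],"twist": [0,0,0]},
    {"translation": [0,0,0],"twist": [0,0,0]},
    {"translation": [0,0,0],"twist": [0,0,0]},
    {"translation": [0,0,0],"twist": [0,0,0]},
  ],
  grip=-1,
)

```text
t: 63.7
ee_pos: [558.2, 351.6, 195.7]
orientation: [-2.953, -1.071, -0.0]
ft_force: [-0.3, -0.2, 0.6]
width: 87.8
```

>>> send_rows(
  commands=[
    {"translation": [0,0,0.05],"twist": [0,0,0]},
    {"translation": [0,0,0.12],"twist": [0,0,0]},
    {"translation": [0,0,0.2],"twist": [0,0,0]},
    {"translation": [0,0,0.3],"twist": [0,0,0]},
    {"translation": [0,0,0.4],"twist": [0,0,0]},
    {"translation": [0,0,0.5],"twist": [0,0,0]},
    {"translation": [0,0,0.6],"twist": [0,0,0]},
    {"translation": [0,0,0.7],"twist": [0,0,0]},
    {"translation": [0,0,0.8],"twist": [0,0,0]},
    {"translation": [0,0,0.9],"twist": [0,0,0]},
  ],
)

```text
t: 64.7
ee_pos: [558.2, 351.6, 286.5]
orientation: [2.953, 1.071, -0.0]
ft_force: [0.6, -0.1, 0.4]
width: 87.7
```

>>> send_rows(
  commands=[
    {"translation": [0,0.1,0.1],"twist": [0,0,0]},
    {"translation": [0,0.2,0.2],"twist": [0,0,0]},
    {"translation": [0,0.3,0.3],"twist": [0,0,0]},
    {"translation": [0,0.4,0.4],"twist": [0,0,0]},
    {"translation": [0,0.5,0.5],"twist": [0,0,0]},
    {"translation": [0,0.6,0.6],"twist": [0,0,0]},
    {"translation": [0,0.7,0.7],"twist": [0,0,0]},
    {"translation": [0,0.8,0.8],"twist": [0,0,0]},
    {"translation": [0,0.9,0.9],"twist": [0,0,0]},
    {"translation": [0,1,1],"twist": [0,0,0]},
  ],
)

```text
t: 65.7
ee_pos: [558.2, 452.5, 386.5]
orientation: [-2.953, -1.071, 0.0]
ft_force: [-0.4, 0.3, -0.9]
width: 87.7
```

>>> send_rows(
  commands=[
    {"translation": [-0.1,0.1,0],"twist": [0,0,0]},
    {"translation": [-0.2,0.2,0],"twist": [0,0,0]},
    {"translation": [-0.3,0.3,0],"twist": [0,0,0]},
    {"translation": [-0.4,0.4,0],"twist": [0,0,0]},
    {"translation": [-0.5,0.5,0],"twist": [0,0,0]},
    {"translation": [-0.6,0.6,0],"twist": [0,0,0]},
    {"translation": [-0.7,0.7,0],"twist": [0,0,0]},
    {"translation": [-0.8,0.8,0],"twist": [0,0,0]},
    {"translation": [-0.9,0.9,0],"twist": [0,0,0]},
    {"translation": [-1,1,0],"twist": [0,0,0]},
  ],
)

```text
t: 66.7
ee_pos: [457.3, 552.5, 385.7]
orientation: [-2.953, -1.071, -0.0]
ft_force: [0.3, 0.3, -0.5]
width: 87.8
```

```bash
python3 - <<'E'
from h import *
d=ctrl.get_image("top");e=ctrl.get_image("side")
for n,dd in(("top",d),("side",e)):
  for col in("red","blue"):
    for c in blobs(dd,col):
      p=cen(c);print(n,col,p.round(0),cv2.contourArea(c),"z8",cast(dd,p,8).round(0),"z59",cast(dd,p,59).round(0))
t=d["img"][130:350,90:340];s=e["img"][110:270,160:440]
a=np.hstack([cv2.resize(t,(400,352)),cv2.resize(s,(400,352))]);cv2.imwrite("pics/a9.png",a[:,:,::-1])
E
```

```text
top red [163. 327.] 674.5 z8 [[397. 274.]] z59 [[403. 260.]]
top red [115. 241.] 191.5 z8 [[563. 371.]] z59 [[559. 352.]]
top red [131. 245.] 380.0 z8 [[556. 339.]] z59 [[553. 322.]]
top blue [244. 307.] 688.0 z8 [[436. 119.]] z59 [[439. 113.]]
top blue [253. 213.] 1096.5 z8 [[616. 100.]] z59 [[610.  95.]]
side red [190. 190.] 173.0 z8 [[394. 262.]] z59 [[384. 199.]]
side red [187. 176.] 85.5 z8 [[402. 311.]] z59 [[391. 244.]]
side red [247. 152.] 202.5 z8 [[552. 334.]] z59 [[529. 265.]]
side red [245. 129.] 68.0 z8 [[585. 430.]] z59 [[559. 353.]]
side blue [233. 226.] 343.0 z8 [[434. 119.]] z59 [[421.  68.]]
side blue [318. 209.] 295.5 z8 [[605.  84.]] z59 [[577.  36.]]
side blue [320. 184.] 114.0 z8 [[647. 152.]] z59 [[615.  99.]]
side blue [95. 70.] 293.0 z8 [[302. 953.]] z59 [[300. 831.]]
```

View pics/a9.png

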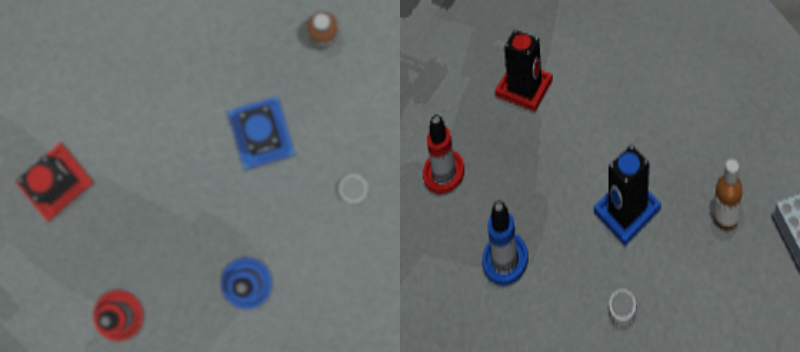

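```bash
python3 -c "
from workcell import ctrl
ctrl.close_job()"
```

```text
the job is handed in; nothing more can be done
```

I put both lenses and both filter cubes in the holders of their own colour and handed the job in at about 67 s of the 112 s allowed.

- **Position:** In the last pictures all four parts stand upright in their holders. The red cube's window measured about (559, 352) against its holder at about (558, 352) mm. The blue cube's measured about (615, 99) against about (615, 99) mm. I judged the lenses' final position only by eye in those pictures, not by a measurement.
- **Height and angle:** I did not measure either after release. I set the parts down 3 mm above where I gripped them on the bench, to allow for the holder floor, and saw no contact force above about 2 N. I turned the jaws to the measured long-side angles of the holders.
- **Bystanders and robot:** The petri dish and amber bottle look unmoved in the last pictures, though I did not measure them. The gripper was open and clear of everything.
- **Disagreement:** The two cameras disagreed by 2–4 mm on the holder positions. I used their mean, which is well within the fit. Otherwise no check failed, and one malformed move call was refused without effect.

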